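# Load, lock and register the slide rack

### The arm

A 6-joint arm with a two-finger parallel gripper is mounted at the origin on the work surface. World frame = base frame: x ahead of the robot, y to its left, z up, the work surface at z = 0. Lengths are in m, angles in rad, forces in N, time in s.
With the tool pointing down it reaches from about 0.35 to 0.925 m from the base axis. Payload 6.4 kg.
Tool frame: the origin (TCP) lies between the finger pads; the fingertips stand 22 mm ahead of it and the grasp point (between the pads) lies 3 mm ahead of it; z points along the fingers, y is the line along which they close (so a half turn about z gives the same grasp; the last joint's range is limited). The gripper opens to 85 mm and grips with 20 to 120 N. Pads are 22 mm wide; open, the fingers measure 114 mm over their backs; the gripper's body (76 mm by 85 mm) begins 54 mm behind the grasp point. The pads swing forward as they close: fully open they stand 13 mm farther back than shut.
Start: joints at [1.114, 0.245, 1.558, -0, 1.339, -0.174], TCP at [0.181, 0.624, 0.253] pointing down, gripper open.
Joint ranges: [-3.13, 3.13], [-1.02, 2.26], [0.13, 2.54], [-0.95, 4.09], [0.21, 2.88], [-2.74, 2.74]. Speed limits (rad/s): [2.57, 2.57, 3.14, 3.14, 3.14, 3.14].

### API

Orientations are given as a rotation vector (axis times angle).
In Python, from cell import r, vision, finder gives the robot as it stands.
- The arm moves only by the tool send_rows, never from a script. Its argument "deltas" is a list that holds one entry, the list of rows, each a list of 7 numbers: the shift along the tool's x, y, z each as a share of 0.025 m, from -1 to 1, then the turn, a rotation vector about the tool's x, y, z each as a share of 5 degrees, from -1 to 1, then the opening, from -1 (shut) to 1 (fully open). A call has 1 to 20 rows; each row shifts and turns the commanded pose from where the row before left it, along the tool's axes as they then stand; what a row does not reach is not made up. A row lasts 1/10 s, in which the tool goes at most 50 mm and 8.59 degrees, less where a joint would pass 70% of its speed; a pose out of reach is approached as far as the arm can. A call with a number of a shift or a turn outside -1 to 1 is refused whole. A call with a gripper value outside its range is refused whole. The fingers move at their own pace and stop on an object; the grip force is fixed at half the most. Time passes only in rows, so rows that do not move let the fingers close. It gives the time, the measured TCP pose, the force, the opening and the grip force at its end, in the units of the state.
- r.get_state(): the state, without advancing time (a new reading comes with each control period).
- vision.grab_frame(name): name is "scene" or "top"; returns a dict with "pixels" (384x512x3 uint8, blue, green, red), "range_z" (384x512 float32, m along the optical axis (not along the pixel's ray), 0 where there is no reading), "fx", "fy", "cx", "cy" (pixels), "R" (3x3) and "t" (3): a world point X has camera coordinates R X + t. Camera axes: x right, y down, z forward; pixel columns grow to the right and rows downward; lengths in m; the calibration is good to about 2 mm. A picture is of the moment at which its call begins.
- r.hand_in(): hands the job in; it is judged then, once.
Trained networks look in the newest picture that a camera, given by its name, has taken for a name from the list of things; names that differ only in an ending like _2 or _b are one class to them, and where a whole thing is asked for, a point or a joint stands for the part that bears it (a point fixed in the world has none). Each returns a list of dicts, best first, with "score" (0 to 1); they miss things now and then, are a little off and sometimes report something else, mostly with a low value. They report only what shows in the picture. A call takes as long as a camera call. They do not tell look-alikes from the thing itself.
- finder.recognise(camera, name): "extent" ([left, top, right, bottom] as shares, 0 to 1, of the picture: columns of its width, rows of its height, round what is visible of it).
- finder.regions_of(camera, name): "region" (384x512 bool, what is visible of it) and "extent" ([left, top, right, bottom] as shares, 0 to 1, of the picture: columns of its width, rows of its height, round what is visible of it).
- finder.place_of(camera, name): "xy" ([column, row] as shares, 0 to 1, of the picture: columns of its width, rows of its height: a listed point, or the origin of a listed thing).
The state is a dict: "clock": time; "q": joint angles; "joint_velocities": joint speeds; "tau": joint torques, N m; "eef_pos": TCP position; "tool_rot": TCP orientation; "contact_force": force on the tool from outside, world axes, zero at the start; "moment": the same for the moment, N m; "opening": opening from 0.0 (shut) to 1.0 (fully open); "grasp_force": force on a finger pad.
Only numpy, scipy, OpenCV 4.12 (cv2) and the standard library are available. Lean on these libraries where they do the work, as an engineer would, in place of code of your own. Each camera call takes 0.05 s, during which the arm holds its last target. There are 200 camera calls.

### The job

Lay every slide carrier from the bench flat on the rack's sloped deck, side by side, each lengthwise up the slope with its low end up against the lip; then lock the rack by turning both yellow wing handles clockwise until the collar is home and the torque limiter visibly slips, and stop at once, no more than about 30 degrees past the first slip. Then hold the scanner steady over the rack's barcode label, window facing it from about 6 cm, for two seconds, and leave the scanner lying window down, balanced along the middle of the blue pad of its stand; leave the jars, bell and lid where they are.

Things in the scene. Friction and masses are not known exactly. Their poses are not given: they have to be found in the camera images.
- rack: Fixed aluminium base of the slide rack, 150 x 350 x 12 mm; origin at its underside on the bench, x away from the robot (yaw varies), z up. Carries the sloped deck in the middle and a white lock post 52 mm square and 70 mm high at each end, their turning axes at x = 20 mm, y = +145 (left) and -145 mm (right).
- deck: Fixed sloped steel deck of the rack; origin on its upper surface, 50 mm above the rack's origin. z: surface normal; x runs up the slope (0.26 rad), away from the robot. Surface from x = -48 mm (inner face of the blue lip at the low end, 6 mm high) to +90; fences 5 mm high at y = +-102 mm. Blue lines mark four bays, centres y = -78, -26, 26, 78 mm; any carrier may go in any bay.
- label (a point): Centre of the rack's white barcode label (32 x 60 mm) on the upper end of the deck, at deck x = 68 mm, y = 0; z is the deck's normal.
- lock_left (a joint): Turn of the dark steel collar (46 mm across, with a red lug) under the left yellow wing handle: 0 to 2.2 rad, growing clockwise from above. At 2.2 it meets a rigid stop and is home, the red lug then pointing at the deck (rack -y), above a green mark. Starts between 0.05 and 1.1, stays where left, takes only about 0.06 N m to turn.
- slip_left (a joint): Turn of the left yellow handle relative to its collar, clockwise from above positive, 0 at the start (bar in line with the red lug). A torque limiter joins them: below about 0.35 N m they turn together; once the collar is home the handle slips on, at about 0.35 N m, and this value grows. Stays where left. Surely slipped: 0.06 or more; 0.7 is forced too far.
- grip_left (a point): On the vertical turning axis of the left wing handle (+y end of the rack), 114 mm above the bench. The handle is a yellow bar 60 mm long (its x), 14 mm thick (its y), reaching 22 mm below to 8 mm above this point (a flat black hub, 34 mm across, lies under the bar); turns with it, z up. A red patch marks its +x end.
- lock_right (a joint): Turn of the dark steel collar (46 mm across, with a red lug) under the right yellow wing handle: 0 to 2.2 rad, growing clockwise from above. At 2.2 it meets a rigid stop and is home, the red lug then pointing at the deck (rack +y), above a green mark. Starts between 0.05 and 1.1, stays where left, takes only about 0.06 N m to turn.
- slip_right (a joint): Turn of the right yellow handle relative to its collar, clockwise from above positive, 0 at the start (bar in line with the red lug). A torque limiter joins them: below about 0.35 N m they turn together; once the collar is home the handle slips on, at about 0.35 N m, and this value grows. Stays where left. Surely slipped: 0.06 or more; 0.7 is forced too far.
- grip_right (a point): On the vertical turning axis of the right wing handle (-y end of the rack), 114 mm above the bench. The handle is a yellow bar 60 mm long (its x), 14 mm thick (its y), reaching 22 mm below to 8 mm above this point (a flat black hub, 34 mm across, lies under the bar); turns with it, z up. A red patch marks its +x end.
- carrier_a: Slide carrier, orange plastic (may be absent): plate 78 (x) x 34 (y) x 7 mm with an upright finger fin in the middle, 12 mm thick (x), 26 mm long (y), its top 35 mm above the underside. Origin: centre of the underside; z up. About 60 g. Lies flat on the bench at the left at the start. On the deck its origin is 39 mm from its low end.
- carrier_b: Slide carrier, green plastic (may be absent): plate 78 (x) x 34 (y) x 7 mm with an upright finger fin in the middle, 12 mm thick (x), 26 mm long (y), its top 35 mm above the underside. Origin: centre of the underside; z up. About 60 g. Lies flat on the bench at the left at the start. On the deck its origin is 39 mm from its low end.
- carrier_c: Slide carrier, blue plastic (may be absent): plate 78 (x) x 34 (y) x 7 mm with an upright finger fin in the middle, 12 mm thick (x), 26 mm long (y), its top 35 mm above the underside. Origin: centre of the underside; z up. About 60 g. Lies flat on the bench at the left at the start. On the deck its origin is 39 mm from its low end.
- carrier_d: Slide carrier, white plastic (may be absent): plate 78 (x) x 34 (y) x 7 mm with an upright finger fin in the middle, 12 mm thick (x), 26 mm long (y), its top 35 mm above the underside. Origin: centre of the underside; z up. About 60 g. Lies flat on the bench at the left at the start. On the deck its origin is 39 mm from its low end.
- scanner: Hand scanner lying flat on the bench: grey handle 120 x 34 x 30 mm (x -75 to +45 mm) and black head 40 x 46 x 30 mm (x +45 to +85). Origin: middle of the underside under the grip, z up; it balances within about 5 mm of the origin. About 160 g. Its red window is on the underside of the head and looks along -z.
- eye (a point): Centre of the scanner's window, on its underside, 65 mm from the scanner's origin along x; axes as the scanner. The beam leaves along -z and reads a label 30 to 95 mm away.
- stand: Fixed scanner stand: grey foot 100 x 80 x 10 mm, a thin post and a raised narrow blue rest pad 70 mm long (x) x 30 mm wide (y), top 60 mm above the bench, no fences. Origin at the underside of the foot.
- rest (a point): Centre of the top of the stand's blue rest pad, 60 mm above the bench; x along the pad.
- jar_amber: Bystander: staining jar of amber glass with white cap, foot 62 mm across, 88 mm high; origin centre of the underside.
- jar_violet: Bystander: the same jar in violet glass.
- bell: Bystander: steel counter bell 76 mm across, 48 mm high; origin centre of the underside.
- spare_lid: Bystander: loose white jar lid 60 mm across, 14 mm high; origin centre of the underside.
Not all that is in view belongs to the job. There is more than one size of the carrier_b; the job needs the middle-sized.

How it is judged:
On the way, in this order (a step that is already met when the one before it is completed fails the run):
1. every carrier present lies flat on the deck against the lip, let go (x of carrier_a in the frame of deck between -0.016 and 0.006 m and y of carrier_a in the frame of deck between -0.095 and 0.095 m and z of carrier_a in the frame of deck between -0.005 and 0.005 m and angle between the z axis of each of carrier_a, carrier_b, carrier_c, carrier_d and the z axis of deck, either way round below 0.09 rad and angle between the x axis of each of carrier_a, carrier_b, carrier_c, carrier_d and the x axis of deck, either way round below 0.2 rad and contact force between each of carrier_a, carrier_b, carrier_c, carrier_d and the fingers below 0.05 N and x of carrier_b in the frame of deck between -0.016 and 0.006 m and y of carrier_b in the frame of deck between -0.095 and 0.095 m and z of carrier_b in the frame of deck between -0.005 and 0.005 m and x of carrier_c in the frame of deck between -0.016 and 0.006 m and y of carrier_c in the frame of deck between -0.095 and 0.095 m and z of carrier_c in the frame of deck between -0.005 and 0.005 m and x of carrier_d in the frame of deck between -0.016 and 0.006 m and y of carrier_d in the frame of deck between -0.095 and 0.095 m and z of carrier_d in the frame of deck between -0.005 and 0.005 m), for 0.2 s.
2. both collars home (over 2.12 rad) and both handles slipped 0.06 to 0.7 rad (value of joint each of lock_left, lock_right above 2.12 rad and value of joint slip_left between 0.06 and 0.7 rad and value of joint slip_right between 0.06 and 0.7 rad), for 0.2 s.
3. the scanner held still over the label: label within 15 mm of the beam in scanner x and y, 30 to 95 mm away, within 0.36 rad of square, for 1 s (x of label in the frame of eye between -0.015 and 0.015 m and y of label in the frame of eye between -0.015 and 0.015 m and z of label in the frame of eye between -0.095 and -0.03 m and angle between the z axis of eye and the z axis of label, either way round below 0.36 rad and linear speed of scanner below 0.03 m/s), for 1 s.
At the end, for the whole second after the job is handed in: Carriers present flat on the deck (0.09 rad, 5 mm), low end within 15 mm of the lip, up the slope within 0.2 rad, centre within 95 mm of deck middle; both collars over 2.12 rad, handles slipped 0.06 to 0.7 rad; scanner at rest level on the pad, origin within 16 mm, in line within 0.25 rad (all of step 1 and all of step 2 and horizontal distance between scanner and rest below 0.016 m and z of scanner in the frame of rest between -0.005 and 0.006 m and angle between the x axis of scanner and the x axis of stand, either way round below 0.25 rad and angle between scanner's own z axis and vertical below 0.1 rad and linear speed of scanner below 0.02 m/s); the robot touches nothing.
It fails at once if the left handle is forced on far past the slip (more than 0.7 rad) (value of joint slip_left above 0.7 rad).
It fails at once if the right handle is forced on far past the slip (more than 0.7 rad) (value of joint slip_right above 0.7 rad).
It fails at once if a jar, the bell or the spare lid is pushed more than 30 mm (distance of any of jar_amber, jar_violet, bell, spare_lid from where it was at the start of the episode above 0.03 m).
Of carrier_a, carrier_b, carrier_c, carrier_d only 2 to 4 are there at a start; the rules pass over those that are not, and their reading is None.
At some moment in a run one of carrier_a, carrier_b, carrier_c, carrier_d may be knocked a few centimetres aside while the robot is not near it.
It also fails if it takes over 210 s, if anything falls off the work surface, if the arm or the gripper's body presses on something with over 40 N, if the wrist force passes 120 N, or if a joint passes its speed limit or range.

## Working session

There is one attempt and no reset: what is moved stays moved. The work goes in short steps, Python scripts to look and compute and a tool call to move; the robot and the scene stay as the last step left them, time stands still between calls to the robot, and variables do not carry over. Pictures are saved under pics/ and viewed, at most 14 in all, crops included, and the job is handed in when it is done.

Besides the shell and the picture viewer there is one more tool, called as name(argument=value, ...) on one line, values as JSON. send_rows: Moves the arm, as the interface text tells. Shift numbers are shares of 0.025 m and turn numbers shares of 5 degrees, none past 1 either way. Its arguments: {"type":"object","properties":{"deltas":{"type":"array","items":{"type":"array","items":{"type":"array","items":{"type":"number"}}}}},"required":["deltas"]}

```bash
ls; mkdir -p pics; cat > h.py <<'E'
import numpy as np, cv2
from scipy.spatial.transform import Rotation as Ro
from cell import r, vision, finder
def pts(f):
    z=f["range_z"]; v,u=np.mgrid[:384,:512]
    c=np.stack([(u-f["cx"])/f["fx"]*z,(v-f["cy"])/f["fy"]*z,z],-1)
    w=(c-np.array(f["t"]).ravel())@np.array(f["R"]); w[z==0]=np.nan; return w
def save(f,n,box=None,s=1.5):
    im=f["pixels"]
    if box: a,b,c,d=box; im=im[b:d,a:c]
    cv2.imwrite(f"pics/{n}.png",cv2.resize(im,None,fx=s,fy=s,interpolation=cv2.INTER_CUBIC))
E
python3 - <<'E'
from h import *
for n in("scene","top"):
    f=vision.grab_frame(n); save(f,n+"0"); np.savez(n+"0",p=pts(f),im=f["pixels"])
    print(n,f["fx"],np.round(f["R"],3).tolist(),np.round(f["t"],3).tolist())
    P=pts(f)
    for k in "rack deck label grip_left grip_right carrier_a carrier_b carrier_c carrier_d scanner eye stand rest jar_amber jar_violet bell spare_lid".split():
        o=[]
        for d in finder.place_of(n,k)[:4]:
            u,v=int(d["xy"][0]*512),int(d["xy"][1]*384); o.append((u,v,round(d["score"],2),np.round(P[min(v,383),min(u,511)],3).tolist()))
        print(k,o)
s=r.get_state();print(s["eef_pos"],s["tool_rot"],s["clock"])
E
```

```text
pics
scene 356.7174806188653 [[-0.768, 0.64, 0.001], [0.549, 0.66, -0.513], [-0.328, -0.394, -0.859]] [0.425, -0.293, 1.168]
rack [(232, 190, 0.6, [0.609, -0.035, 0.051])]
deck []
label [(208, 188, 0.71, [0.658, -0.071, 0.067])]
grip_left [(263, 206, 0.58, [0.604, 0.083, 0.123])]
grip_right [(185, 140, 0.7, [0.63, -0.205, 0.113])]
carrier_a [(340, 239, 0.97, [0.478, 0.238, 0.019]), (381, 271, 0.66, [0.463, 0.359, 0.019]), (371, 306, 0.61, [0.548, 0.398, 0.029]), (413, 241, 0.57, [0.34, 0.359, 0.018])]
carrier_b [(340, 239, 0.97, [0.478, 0.238, 0.019]), (381, 271, 0.66, [0.463, 0.359, 0.019]), (371, 306, 0.61, [0.548, 0.398, 0.029]), (413, 241, 0.57, [0.34, 0.359, 0.018])]
carrier_c [(340, 239, 0.97, [0.478, 0.238, 0.019]), (381, 271, 0.66, [0.463, 0.359, 0.019]), (371, 306, 0.61, [0.548, 0.398, 0.029]), (413, 241, 0.57, [0.34, 0.359, 0.018])]
carrier_d [(340, 239, 0.97, [0.478, 0.238, 0.019]), (381, 271, 0.66, [0.463, 0.359, 0.019]), (371, 306, 0.61, [0.548, 0.398, 0.029]), (413, 241, 0.57, [0.34, 0.359, 0.018])]
scanner [(237, 124, 0.93, [0.447, -0.221, 0.031])]
eye [(247, 137, 0.95
[... 1380 characters left out ...]
231, 0.011]), (135, 242, 0.76, [0.453, 0.355, 0.011]), (128, 284, 0.58, [0.34, 0.36, 0.048]), (266, 131, 0.35, [0.761, -0.026, 0.038])]
scanner [(343, 241, 0.76, [0.437, -0.231, 0.032])]
eye [(323, 243, 0.62, [0.433, -0.174, 0.034])]
stand [(378, 183, 0.75, [0.6, -0.344, 0.029])]
rest [(385, 179, 0.68, [0.606, -0.354, 0.06]), (270, 131, 0.19, [0.76, -0.037, 0.042])]
jar_amber [(155, 155, 0.91, [0.683, 0.282, 0.091])]
jar_violet [(211, 132, 0.57, [0.747, 0.13, 0.083])]
bell [(269, 130, 0.59, [0.762, -0.034, 0.044]), (285, 187, 0.35, [0.592, -0.073, 0.051])]
spare_lid [(228, 258, 0.9, [0.4, 0.093, 0.013])]
[0.18138756 0.62419465 0.2533099 ] [-4.42806318e-01 -3.11021654e+00 -1.72329227e-05] 1.8
```

View pics/scene0.png

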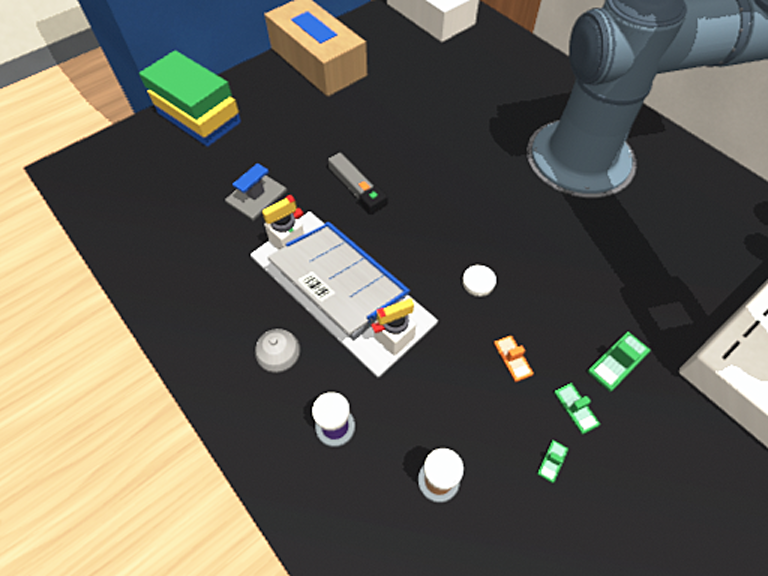

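View pics/top0.png

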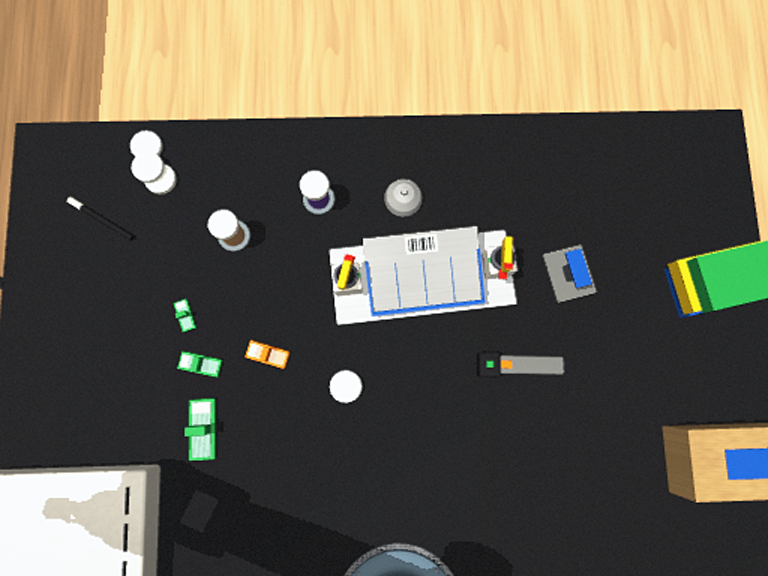

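The scene view shows the orange carrier at (342,238), greens at (412,240), (384,271) and (368,307) in camera pixels, and the scanner at (238,122). The top view shows orange at (178,236), greens at (134,286) large, (133,242) middle and (123,210) small, and the rack with handles at (230,181) and (338,170). Candidates for carrier_b are those three greens. I'll measure their lengths and confirm in a crop.

```bash
cat > m.py <<'E'
from h import *
import sys
def rect(Q):
    (c,s,a)=cv2.minAreaRect(Q[:,:2].astype(np.float32)*1000)
    if s[0]<s[1]: s=(s[1],s[0]); a+=90
    return np.round(c,1).tolist(),np.round(s,1).tolist(),round((a+90)%180-90,1)
def comps(n,lo,hi,amin=25,f=None):
    f=f or vision.grab_frame(n); P=pts(f); hsv=cv2.cvtColor(f["pixels"],cv2.COLOR_BGR2HSV)
    m=cv2.inRange(hsv,lo,hi); m[~np.isfinite(P[...,2])]=0
    k,l,st,c=cv2.connectedComponentsWithStats(m); o=[]
    for i in range(1,k):
        if st[i,4]>=amin:
            o.append((c[i].round(0).tolist(),P[l==i]))
    return o
E
python3 - <<'E'
from m import *
f={n:vision.grab_frame(n) for n in("scene","top")}
for n in f:
    for nm,lo,hi in(("green",(45,60,40),(80,255,255)),("orange",(5,80,80),(18,255,255)),("yellow",(22,120,100),(34,255,255)),("red",(0,150,90),(4,255,255)),("blue",(100,120,60),(125,255,255))):
        for c,Q in comps(n,lo,hi,8,f[n]):
            if Q[:,0].min()<.2 or Q[:,0].max()>.95: continue
            print(n,nm,c,len(Q),rect(Q),"z",np.percentile(Q[:,2],[2,50,98]).round(3), "fin" , Q[Q[:,2]>.022][:,:2].mean(0).round(3) if (Q[:,2]>.022).any() else "")
    for k in("carrier_a","scanner","stand"):
        P=pts(f[n])
        for d in finder.regions_of(n,k)[:5]:
            Q=P[d["region"]];Q=Q[np.isfinite(Q[:,2])];
            if k=="scanner":Q=Q[Q[:,2]>.02]
            print(n,k,round(d["score"],2),np.round(np.array(d["extent"])*[512,384,512,384]),rect(Q))
save(f["top"],"crop1",(100,190,210,310),4.5)
E
```

```text
scene green [123.0, 56.0] 1559 ([487.9, -873.1], [693.0, 175.0], 68.0) z [0.073 0.105 0.108] fin [ 0.585 -0.628]
scene green [248.0, 129.0] 23 ([434.0, -182.0], [16.4, 14.0], 13.8) z [0.028 0.031 0.034] fin [ 0.434 -0.182]
scene green [194.0, 153.0] 8 ([623.4, -185.8], [9.0, 3.0], 20.0) z [0.065 0.07  0.075] fin [ 0.623 -0.186]
scene green [413.0, 240.0] 570 ([327.3, 356.9], [120.7, 49.9], 1.7) z [-0.001  0.011  0.052] fin [0.336 0.356]
scene green [384.0, 271.0] 321 ([445.1, 366.0], [79.4, 50.4], 76.9) z [-0.001  0.008  0.037] fin [0.454 0.364]
scene green [369.0, 307.0] 221 ([543.8, 395.9], [64.4, 29.1], 18.9) z [-0.001  0.006  0.029] fin [0.546 0.394]
scene orange [202.0, 20.0] 17 ([276.2, -633.6], [94.4, 3.8], -88.1) z [0.087 0.089 0.092] fin [ 0.277 -0.632]
scene orange [222.0, 32.0] 47 ([265.8, -535.4], [49.1, 32.7], 7.8) z [0.087 0.09  0.092] fin [ 0.261 -0.536]
scene orange [65.0, 57.0] 1307 ([703.5, -1521.1], [1583.4, 281.4], 81.0) z [-0.761 -0.751 -0.001] fin 
scene orange [242.0, 124.0] 31 ([433.0, -210.8], [22.3, 15.0], 85.9) z [0.026 0.031 0.036] fin [ 0.434 -0.211]
scen
[... 5209 characters left out ...]
535 ([250.0, -606.9], [75.2, 49.7], -89.9) z [0.09  0.093 0.096] fin [ 0.25  -0.606]
top carrier_a 0.97 [118. 266. 146. 306.] ([331.8, 357.0], [110.1, 52.9], 1.4)
top carrier_a 0.9 [164. 224. 192. 248.] ([467.0, 236.2], [80.1, 35.2], 70.9)
top carrier_a 0.5 [118. 199. 132. 218.] ([544.9, 395.8], [61.4, 29.7], 19.4)
top carrier_a 0.18 [328. 158. 342. 180.] ([624.1, -207.5], [54.5, 31.6], -28.7)
top scanner 0.92 [317. 233. 376. 252.] ([433.1, -242.2], [160.4, 41.9], 88.3)
top scanner 0.69 [224. 175. 238. 191.] ([597.9, 81.1], [50.5, 34.5], -41.9)
top scanner 0.54 [219. 248. 240. 267.] ([404.5, 90.8], [32.0, 27.3], 51.0)
top stand 0.88 [361. 164. 395. 200.] ([606.4, -353.5], [99.9, 80.7], 14.0)
```

View pics/crop1.png

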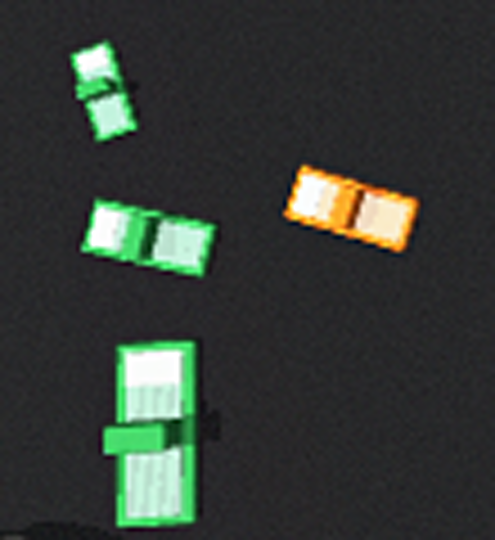

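The crop shows the three greens at crop pixels (103,90), (148,238) and (156,435). They measure 61, 79 and 113 mm long, so the middle-sized is (148,238), which is top camera (133,243). Orange is also 78 mm. Next I'll fit the rack and stand and write the move helper.

```bash
cat > plan.py <<'E'
import numpy as np
from scipy.spatial.transform import Rotation as Ro
from cell import r
def down(yaw,pitch=0,pyaw=0):
    "tool z down, tool y at yaw (deg); then pitched (rad) about horizontal axis normal to pyaw so z leans to pyaw"
    a=np.radians(yaw); y=np.array([np.cos(a),np.sin(a),0]); z=np.array([0,0,-1.])
    M=np.stack([np.cross(y,z),y,z],1); p=np.radians(pyaw)
    return Ro.from_rotvec(pitch*np.array([np.sin(p),-np.cos(p),0]))*Ro.from_matrix(M)
def plan(p,R,n=None,p0=None,R0=None):
    s=r.get_state()
    if p0 is None: p0=np.array(s["eef_pos"]);R0=Ro.from_rotvec(s["tool_rot"])
    w=(R0.inv()*R).as_rotvec(); d=R0.inv().apply(np.array(p)-p0)
    n=n or max(1,int(np.ceil(max(np.abs(d).max()/.0235,np.abs(np.degrees(w)).max()/4.8))))
    dR=Ro.from_rotvec(w/n); S=sum((Ro.from_rotvec(w/n*k).as_matrix() for k in range(n)))
    dp=np.linalg.solve(S,d); row=np.round(np.r_[dp/.025,np.degrees(w/n)/5],3)
    print(n,"rows",row.tolist())
    return np.array(p),R
E
python3 - <<'E'
from m import *
for n in("scene","top"):
    f=vision.grab_frame(n);P=pts(f);im=f["pixels"].astype(int)
    Q=P.reshape(-1,3);I=im.reshape(-1,3)
    box=(Q[:,0]>.48)&(Q[:,0]<.72)&(Q[:,1]>-.27)&(Q[:,1]<.14)
    b=box&(I.min(1)>150)&(np.abs(Q[:,2]-.012)<.005)
    print(n,"base",rect(Q[b]),b.sum())
    for y0 in(.08,-.207):
        t=box&(Q[:,2]>.114)&(abs(Q[:,1]-y0)<.05)&(Q[:,2]<.13)&(I.max(1)>80)
        print("bar",rect(Q[t]),t.sum(),np.median(Q[t],0).round(4))
    # deck plane
    c=np.array([.593,-.064]); d=(Q[:,:2]-c); a=np.radians(5); x=d@[np.cos(a),np.sin(a)]; y=d@[-np.sin(a),np.cos(a)]
    m=box&(abs(y)<.09)&(x>-.03)&(x<.08)&(Q[:,2]>.03)
    A=np.c_[Q[m][:,:2],np.ones(m.sum())]; k=np.linalg.lstsq(A,Q[m][:,2],rcond=None)[0]
    print("deck z@c",k[0]*c[0]+k[1]*c[1]+k[2],"slope",np.arctan(np.hypot(*k[:2])),"dir",np.degrees(np.arctan2(k[1],k[0])))
    dk=box&(abs(y)<.12)&(Q[:,2]>.03)&(Q[:,2]<.09)&(abs(Q[:,2]-(k[0]*Q[:,0]+k[1]*Q[:,1]+k[2]))<.004); print("deck",rect(Q[dk]))
    lb=box&(I[:,0]>I[:,2]+60)&(abs(y)<.1)&(x<-.03); print("lip x",np.percentile(x[lb],[3,50,97]))
    g=(Q[:,0]>.5)&(Q[:,0]<.7)&(Q[:,1]>-.43)&(Q[:,1]<-.28)
    pad=g&(I[:,0]>I[:,2]+60)&(Q[:,2]>.055);print("pad",rect(Q[pad]),np.median(Q[pad],0)); ft=g&(abs(Q[:,2]-.01)<.003)&(I.max(1)>60);print("foot",rect(Q[ft]))
from plan import *
p,R=plan([.467,.236,.13],down(71.5)); print(); p,R=plan([.467,.236,.034],down(71.5),p0=p,R0=R)
E
```

```text
scene base ([608.2, -64.4], [349.3, 150.9], -85.0) 1497
bar ([600.6, 79.5], [60.8, 15.1], -16.0) 165 [0.6029 0.0811 0.122 ]
bar ([626.8, -207.7], [59.1, 17.5], -2.8) 134 [ 0.6271 -0.2059  0.1218]
deck z@c 0.05009423697426618 slope 0.2637249927988276 dir 5.193026620186795
deck ([609.8, -60.0], [226.1, 143.1], -84.8)
lip x [-0.07489969 -0.05037988 -0.04648984]
pad ([607.6, -354.6], [69.4, 32.0], 12.7) [ 0.60888813 -0.35224647  0.05965126]
foot ([607.3, -353.7], [101.2, 80.0], 11.8)
top base ([608.1, -65.6], [348.9, 149.0], -85.0) 1438
bar ([600.0, 79.2], [59.0, 14.4], -15.6) 126 [0.5991 0.0796 0.1235]
bar ([624.7, -209.3], [58.7, 14.8], -5.3) 124 [ 0.6258 -0.2084  0.1233]
deck z@c 0.05122151733741029 slope 0.2622985638427033 dir 4.717437440571878
deck ([609.9, -59.8], [227.0, 141.1], -84.9)
lip x [-0.0542504  -0.05054215 -0.03604943]
pad ([606.9, -354.1], [69.7, 32.0], 12.3) [ 0.60771644 -0.35380382  0.06122894]
foot ([606.9, -354.1], [99.6, 80.7], 13.4)
17 rows [-0.913, -0.672, 0.29, -0.0, -0.0, 0.027]

5 rows [0.0, 0.0, 0.768, 0.0, 0.0, 0.0]
```

send_rows(deltas=[[[-0.913, -0.672, 0.29, 0, 0, 0.027, 0], [-0.913, -0.672, 0.29, 0, 0, 0.027, 0], [-0.913, -0.672, 0.29, 0, 0, 0.027, 0], [-0.913, -0.672, 0.29, 0, 0, 0.027, 0], [-0.913, -0.672, 0.29, 0, 0, 0.027, 0], [-0.913, -0.672, 0.29, 0, 0, 0.027, 0], [-0.913, -0.672, 0.29, 0, 0, 0.027, 0], [-0.913, -0.672, 0.29, 0, 0, 0.027, 0], [-0.913, -0.672, 0.29, 0, 0, 0.027, 0], [-0.913, -0.672, 0.29, 0, 0, 0.027, 0], [-0.913, -0.672, 0.29, 0, 0, 0.027, 0], [-0.913, -0.672, 0.29, 0, 0, 0.027, 0], [-0.913, -0.672, 0.29, 0, 0, 0.027, 0], [-0.913, -0.672, 0.29, 0, 0, 0.027, 0], [-0.913, -0.672, 0.29, 0, 0, 0.027, 0], [-0.913, -0.672, 0.29, 0, 0, 0.027, 0], [-0.913, -0.672, 0.29, 0, 0, 0.027, 0], [0, 0, 0, 0, 0, 0, 0]]])

```text
clock: 4.1
eef_pos: [0.4682, 0.234, 0.1294]
tool_rot: [-0.511, -3.099, 0.001]
contact_force: [-0.8, 0.2, 0.5]
opening: 0.5
grasp_force: 0.0
```

send_rows(deltas=[[[0.07, 0.06, 0.763, 0, 0, 0, 0], [0, 0, 0.763, 0, 0, 0, 0], [0, 0, 0.763, 0, 0, 0, 0], [0, 0, 0.763, 0, 0, 0, 0], [0, 0, 0.763, 0, 0, 0, 0], [0, 0, 0, 0, 0, 0, 0], [0, 0, 0, 0, 0, 0, -1], [0, 0, 0, 0, 0, 0, -1], [0, 0, 0, 0, 0, 0, -1], [0, 0, 0, 0, 0, 0, -1], [0, 0, 0, 0, 0, 0, -1], [0, 0, 0, 0, 0, 0, -1], [0, 0, -0.8, 0, 0, 0, -1], [0, 0, -1, 0, 0, 0, -1], [0, 0, -1, 0, 0, 0, -1], [0, 0, -1, 0, 0, 0, -1], [0, 0, -1, 0, 0, 0, -1], [0, 0, -1, 0, 0, 0, -1], [0, 0, 0, 0, 0, 0, -1]]])

```text
clock: 6.0
eef_pos: [0.468, 0.2388, 0.1836]
tool_rot: [0.504, 3.094, 0.005]
contact_force: [0.6, -0.3, 0.1]
opening: 0.128
grasp_force: 61.5
```

```bash
cat >> plan.py <<'E'
YAW=5.0; A=np.radians(YAW); TH=.2618; O=np.array([.593,-.065,.0505])
DX=np.array([np.cos(A)*np.cos(TH),np.sin(A)*np.cos(TH),np.sin(TH)]); DY=np.array([-np.sin(A),np.cos(A),0]); DZ=np.cross(DX,DY)
def deckp(x,y,z): return O+x*DX+y*DY+z*DZ
def decktool(flip=0): # tool y along deck x, z into the deck
    y=DX*(-1 if flip else 1); return Ro.from_matrix(np.stack([np.cross(y,-DZ),y,-DZ],1))
E
python3 - <<'E'
from plan import *
s=r.get_state();print(s["opening"],s["grasp_force"],s["eef_pos"])
p,R=plan(deckp(-.007,.026,.12),decktool())
p,R=plan(deckp(-.007,.026,.036),R,p0=p,R0=R)
E
```

```text
0.12796556315281774 61.51268005371094 [0.46801019 0.23878537 0.18361988]
14 rows [-0.809, -0.366, 0.033, -0.183, -0.122, 0.945]
4 rows [0.0, -0.0, 0.84, 0.0, 0.0, 0.0]
```

send_rows(deltas=[[[-0.809, -0.366, 0.033, -0.183, -0.122, 0.945, -1], [-0.809, -0.366, 0.033, -0.183, -0.122, 0.945, -1], [-0.809, -0.366, 0.033, -0.183, -0.122, 0.945, -1], [-0.809, -0.366, 0.033, -0.183, -0.122, 0.945, -1], [-0.809, -0.366, 0.033, -0.183, -0.122, 0.945, -1], [-0.809, -0.366, 0.033, -0.183, -0.122, 0.945, -1], [-0.809, -0.366, 0.033, -0.183, -0.122, 0.945, -1], [-0.809, -0.366, 0.033, -0.183, -0.122, 0.945, -1], [-0.809, -0.366, 0.033, -0.183, -0.122, 0.945, -1], [-0.809, -0.366, 0.033, -0.183, -0.122, 0.945, -1], [-0.809, -0.366, 0.033, -0.183, -0.122, 0.945, -1], [-0.809, -0.366, 0.033, -0.183, -0.122, 0.945, -1], [-0.809, -0.366, 0.033, -0.183, -0.122, 0.945, -1], [-0.809, -0.366, 0.033, -0.183, -0.122, 0.945, -1], [0, 0, 0, 0, 0, 0, -1], [0, 0, 0, 0, 0, 0, -1]]])

```text
clock: 7.6
eef_pos: [0.55, -0.043, 0.1595]
tool_rot: [1.999, 2.18, 0.275]
contact_force: [0.3, -0.2, -0.6]
opening: 0.13
grasp_force: 61.5
```

```bash
python3 - <<'E'
from m import *
from plan import *
plan(deckp(-.007,.026,.037),decktool(),4)
M=np.stack([DX,DY,DZ],1)
for n in("scene","top"):
    for c,Q in comps(n,(5,80,80),(18,255,255),8):
        q=(Q-O)@M; k=(abs(q[:,0])<.12)&(abs(q[:,1]-.026)<.06)&(q[:,2]>.05)
        if k.sum()>20: print(n,c,k.sum(),rect(q[k]),np.percentile(q[k],[2,98],axis=0).round(4).tolist())
f=vision.grab_frame("scene"); save(f,"held1",(200,130,330,230),5)
E
```

```text
4 rows [0.003, 0.048, 0.788, -0.028, 0.003, -0.0]
scene [246.0, 162.0] 161 ([-10.1, 26.1], [79.1, 34.5], -0.0) [[-0.0478, 0.0103, 0.0808], [0.029, 0.0433, 0.1153]]
```

View pics/held1.png

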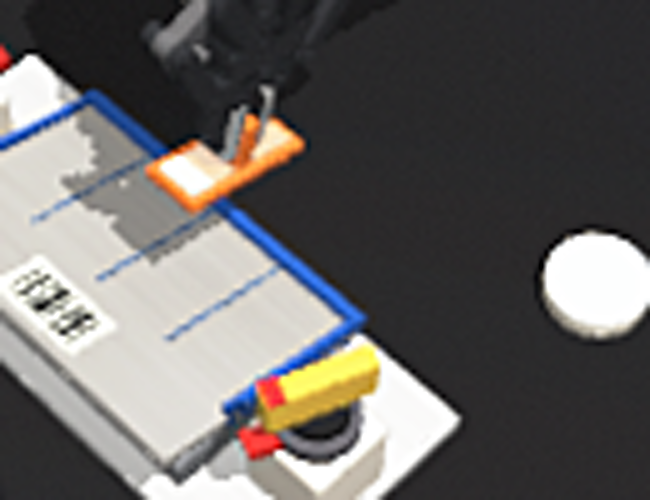

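The picture shows the orange carrier held level with the deck, at crop (225,160), lined up along the slope above the bay left of centre.

send_rows(deltas=[[[0, 0.03, 0.79, -0.028, 0, 0, -1], [0, 0.03, 0.79, -0.028, 0, 0, -1], [0, 0.03, 0.79, -0.028, 0, 0, -1], [0, 0.03, 0.79, -0.028, 0, 0, -1], [0, 0, 0.06, 0, 0, 0, -1], [0, 0, 0, 0, 0, 0, -1], [0, 0, 0, 0, 0, 0, -0.2], [0, 0, 0, 0, 0, 0, -0.2], [0, 0, 0, 0, 0, 0, -0.2], [0, 0, -0.6, 0, 0, 0, -0.2], [0, 0, -1, 0, 0, 0, -0.2], [0, 0, -1, 0, 0, 0, -0.2], [0, 0, -1, 0, 0, 0, -0.2], [0, 0, -1, 0, 0, 0, -0.2], [0, 0, 0, 0, 0, 0, 0]]])

```text
clock: 9.25
eef_pos: [0.5459, -0.0443, 0.1988]
tool_rot: [1.987, 2.168, 0.29]
contact_force: [0.6, -0.1, 0.0]
opening: 0.499
grasp_force: 0.0
```

```bash
cat > chk.py <<'E'
from m import *
from plan import *
M=np.stack([DX,DY,DZ],1)
def chk():
  for n in("scene","top"):
    f=vision.grab_frame(n)
    for nm,lo,hi in(("or",(5,80,80),(18,255,255)),("gr",(45,60,40),(80,255,255))):
      for c,Q in comps(n,lo,hi,40,f):
        q=(Q-O)@M; k=(abs(q[:,0])<.12)&(abs(q[:,1])<.12)&(q[:,2]>-.01)&(q[:,2]<.06)
        if k.sum()>40: print("ondeck",n,nm,c,rect(q[k]),np.percentile(q[k],[2,50,98],axis=0).round(4)[:,2])
        elif Q[:,1].mean()>.15 and Q[:,0].mean()<.6: print(n,nm,c,rect(Q))
E
python3 - <<'E'
from chk import *
chk()
print(r.get_state()["eef_pos"])
E
```

```text
ondeck scene or [239.0, 182.0] ([-7.1, 26.8], [80.6, 38.4], 4.1) [-0.0005  0.0079  0.0356]
scene gr [413.0, 240.0] ([327.1, 356.9], [122.5, 49.9], 1.7)
scene gr [384.0, 271.0] ([445.6, 366.0], [79.5, 48.9], 76.5)
scene gr [369.0, 307.0] ([543.6, 395.8], [63.4, 29.7], 18.9)
top gr [123.0, 210.0] ([547.0, 396.5], [64.1, 32.0], 19.4)
top gr [133.0, 242.0] ([452.8, 364.1], [82.1, 37.0], 76.4)
top gr [134.0, 286.0] ([331.6, 357.9], [114.0, 55.2], 1.2)
[ 0.54423467 -0.04365392  0.19479921]
```

Orange lies flat at deck (-7, 26). Next is the middle green one.

```bash
python3 - <<'E'
from plan import *
p,R=plan([.451,.363,.14],down(76.5),20)
plan([.451,.363,.034],R,5,p0=p,R0=R)
E
```

```text
20 rows [0.806, 0.376, 0.14, 0.131, 0.096, -0.711]
5 rows [0.0, 0.0, 0.848, 0.0, 0.0, 0.0]
```

send_rows(deltas=[[[0.806, 0.376, 0.14, 0.131, 0.096, -0.711, 0], [0.806, 0.376, 0.14, 0.131, 0.096, -0.711, 0], [0.806, 0.376, 0.14, 0.131, 0.096, -0.711, 0], [0.806, 0.376, 0.14, 0.131, 0.096, -0.711, 0], [0.806, 0.376, 0.14, 0.131, 0.096, -0.711, 0], [0.806, 0.376, 0.14, 0.131, 0.096, -0.711, 0], [0.806, 0.376, 0.14, 0.131, 0.096, -0.711, 0], [0.806, 0.376, 0.14, 0.131, 0.096, -0.711, 0], [0.806, 0.376, 0.14, 0.131, 0.096, -0.711, 0], [0.806, 0.376, 0.14, 0.131, 0.096, -0.711, 0], [0.806, 0.376, 0.14, 0.131, 0.096, -0.711, 0], [0.806, 0.376, 0.14, 0.131, 0.096, -0.711, 0], [0.806, 0.376, 0.14, 0.131, 0.096, -0.711, 0], [0.806, 0.376, 0.14, 0.131, 0.096, -0.711, 0], [0.806, 0.376, 0.14, 0.131, 0.096, -0.711, 0], [0.806, 0.376, 0.14, 0.131, 0.096, -0.711, 0], [0.806, 0.376, 0.14, 0.131, 0.096, -0.711, 0], [0.806, 0.376, 0.14, 0.131, 0.096, -0.711, 0], [0.806, 0.376, 0.14, 0.131, 0.096, -0.711, 0], [0.806, 0.376, 0.14, 0.131, 0.096, -0.711, 0]]])

```text
clock: 11.35
eef_pos: [0.4493, 0.3631, 0.1374]
tool_rot: [-0.364, -3.115, 0.004]
contact_force: [0.3, -0.0, -0.9]
opening: 0.499
grasp_force: 0.0
```

```bash
python3 - <<'E'
from chk import *
chk()
plan([.451,.363,.034],down(76.5),5)
E
```

```text
ondeck scene or [239.0, 182.0] ([-7.0, 26.0], [80.3, 37.9], 3.5) [-0.001   0.0075  0.036 ]
scene gr [402.0, 254.0] ([420.1, 359.7], [102.6, 44.6], 0.8)
scene gr [384.0, 271.0] ([444.7, 366.0], [79.2, 50.4], 76.2)
scene gr [369.0, 307.0] ([543.7, 395.8], [63.7, 29.3], 19.0)
ondeck top or [273.0, 191.0] ([-8.4, 25.6], [48.2, 35.5], -1.2) [-0.0009  0.0077  0.0377]
top gr [123.0, 210.0] ([546.9, 396.7], [64.9, 33.0], 18.9)
top gr [136.0, 241.0] ([450.2, 354.0], [102.9, 36.9], 76.0)
top gr [134.0, 286.0] ([331.8, 359.6], [113.5, 59.2], 1.8)
5 rows [-0.028, 0.002, 0.823, -0.008, -0.014, 0.009]
```

send_rows(deltas=[[[-0.03, 0, 0.823, 0, 0, 0, 0], [-0.03, 0, 0.823, 0, 0, 0, 0], [-0.03, 0, 0.823, 0, 0, 0, 0], [-0.03, 0, 0.823, 0, 0, 0, 0], [-0.03, 0, 0.823, 0, 0, 0, 0], [0, 0, 0, 0, 0, 0, 0], [0, 0, 0, 0, 0, 0, -1], [0, 0, 0, 0, 0, 0, -1], [0, 0, 0, 0, 0, 0, -1], [0, 0, 0, 0, 0, 0, -1], [0, 0, 0, 0, 0, 0, -1], [0, 0, 0, 0, 0, 0, -1], [0, 0, -0.8, 0, 0, 0, -1], [0, 0, -1, 0, 0, 0, -1], [0, 0, -1, 0, 0, 0, -1], [0, 0, -1, 0, 0, 0, -1], [0, 0, -1, 0, 0, 0, -1], [0, 0, -1, 0, 0, 0, -1], [0, 0, 0, 0, 0, 0, -1]]])

```text
clock: 13.35
eef_pos: [0.4562, 0.363, 0.1857]
tool_rot: [0.368, 3.116, 0.006]
contact_force: [1.3, 0.1, -0.5]
opening: 0.123
grasp_force: 61.4
```

```bash
python3 - <<'E'
from plan import *
p,R=plan(deckp(-.007,-.030,.12),decktool(),20)
E
```

```text
20 rows [-0.869, -0.512, 0.003, -0.127, -0.093, 0.711]
```

send_rows(deltas=[[[-0.869, -0.512, 0.003, -0.127, -0.093, 0.711, -1], [-0.869, -0.512, 0.003, -0.127, -0.093, 0.711, -1], [-0.869, -0.512, 0.003, -0.127, -0.093, 0.711, -1], [-0.869, -0.512, 0.003, -0.127, -0.093, 0.711, -1], [-0.869, -0.512, 0.003, -0.127, -0.093, 0.711, -1], [-0.869, -0.512, 0.003, -0.127, -0.093, 0.711, -1], [-0.869, -0.512, 0.003, -0.127, -0.093, 0.711, -1], [-0.869, -0.512, 0.003, -0.127, -0.093, 0.711, -1], [-0.869, -0.512, 0.003, -0.127, -0.093, 0.711, -1], [-0.869, -0.512, 0.003, -0.127, -0.093, 0.711, -1], [-0.869, -0.512, 0.003, -0.127, -0.093, 0.711, -1], [-0.869, -0.512, 0.003, -0.127, -0.093, 0.711, -1], [-0.869, -0.512, 0.003, -0.127, -0.093, 0.711, -1], [-0.869, -0.512, 0.003, -0.127, -0.093, 0.711, -1], [-0.869, -0.512, 0.003, -0.127, -0.093, 0.711, -1], [-0.869, -0.512, 0.003, -0.127, -0.093, 0.711, -1], [-0.869, -0.512, 0.003, -0.127, -0.093, 0.711, -1], [-0.869, -0.512, 0.003, -0.127, -0.093, 0.711, -1], [-0.869, -0.512, 0.003, -0.127, -0.093, 0.711, -1], [-0.869, -0.512, 0.003, -0.127, -0.093, 0.711, -1]]])

```text
clock: 15.35
eef_pos: [0.5546, -0.0999, 0.1596]
tool_rot: [2.001, 2.177, 0.277]
contact_force: [1.0, -1.3, -1.1]
opening: 0.124
grasp_force: 61.4
```

send_rows(deltas=[[[0, 0, 0, 0, 0, 0, -1], [0, 0, 0, 0, 0, 0, -1], [0, 0, 0, 0, 0, 0, -1]]])

```text
clock: 15.65
eef_pos: [0.5558, -0.0985, 0.1609]
tool_rot: [1.996, 2.181, 0.278]
contact_force: [0.1, 0.7, -0.6]
opening: 0.122
grasp_force: 61.4
```

```bash
python3 - <<'E'
from chk import *
for n in("scene","top"):
    for c,Q in comps(n,(45,60,40),(80,255,255),20):
        q=(Q-O)@M; k=(abs(q[:,0])<.12)&(abs(q[:,1]+.026)<.06)&(q[:,2]>.05)
        if k.sum()>20: print(n,c,k.sum(),rect(q[k]),np.percentile(q[k],[2,98],axis=0).round(4).tolist())
s=r.get_state(); print(((s["eef_pos"]-O)@M).round(4))
plan(deckp(-.007,-.030,.036),decktool(),4)
E
```

```text
scene [232.0, 150.0] 193 ([-9.5, -25.4], [78.5, 34.8], -0.3) [[-0.0469, -0.0404, 0.0801], [0.0291, -0.0083, 0.1138]]
top [291.0, 180.0] 21 ([29.4, -1.7], [45.9, 19.2], 66.9) [[0.0166, -0.0256, 0.0831], [0.043, 0.0205, 0.3475]]
[-0.0097 -0.0301  0.1173]
4 rows [0.002, 0.03, 0.813, -0.019, 0.003, 0.005]
```

Held at deck x -9.5, y -25. I'll lower it with a small shift up the slope.

send_rows(deltas=[[[0, 0.02, 0.815, -0.02, 0, 0, -1], [0, 0.02, 0.815, -0.02, 0, 0, -1], [0, 0.02, 0.815, -0.02, 0, 0, -1], [0, 0.02, 0.815, -0.02, 0, 0, -1], [0, 0, 0.04, 0, 0, 0, -1], [0, 0, 0, 0, 0, 0, -1], [0, 0, 0, 0, 0, 0, -0.2], [0, 0, 0, 0, 0, 0, -0.2], [0, 0, 0, 0, 0, 0, -0.2], [0, 0, -0.6, 0, 0, 0, -0.2], [0, 0, -1, 0, 0, 0, -0.2], [0, 0, -1, 0, 0, 0, -0.2], [0, 0, -1, 0, 0, 0, -0.2], [0, 0, -1, 0, 0, 0, -0.2], [0, 0, -1, 0, 0, 0, -0.2], [0, 0, 0, 0, 0, 0, 0], [0, 0, 0, 0, 0, 0, 0]]])

```text
clock: 17.45
eef_pos: [0.5426, -0.1004, 0.2175]
tool_rot: [1.992, 2.174, 0.286]
contact_force: [-0.8, 0.8, -0.5]
opening: 0.498
grasp_force: 0.0
```

```bash
python3 - <<'E'
from chk import *
chk()
p,R=plan([.600,.0795,.20],down(74.5),16)
f=vision.grab_frame("scene"); save(f,"deck2",(160,90,320,250),3.7)
E
```

```text
ondeck scene or [239.0, 182.0] ([-7.9, 26.5], [79.3, 36.0], 2.8) [-0.0004  0.0078  0.0351]
ondeck scene gr [227.0, 171.0] ([-6.4, -26.9], [78.8, 44.1], 5.2) [-0.0003  0.0077  0.0355]
scene gr [413.0, 240.0] ([326.7, 356.8], [123.1, 49.9], 1.7)
scene gr [369.0, 307.0] ([543.5, 395.9], [64.4, 29.2], 18.8)
ondeck top or [274.0, 191.0] ([-6.8, 25.1], [77.6, 35.6], 0.0) [-0.0003  0.0086  0.0378]
ondeck top gr [290.0, 185.0] ([-3.2, -26.7], [69.9, 35.3], 0.1) [0.0007 0.0082 0.037 ]
top gr [123.0, 210.0] ([547.0, 396.7], [64.0, 32.1], 19.1)
top gr [134.0, 286.0] ([331.7, 359.2], [113.7, 58.2], 2.1)
16 rows [0.286, 0.406, 0.089, 0.163, 0.113, -0.864]
```

View pics/deck2.png

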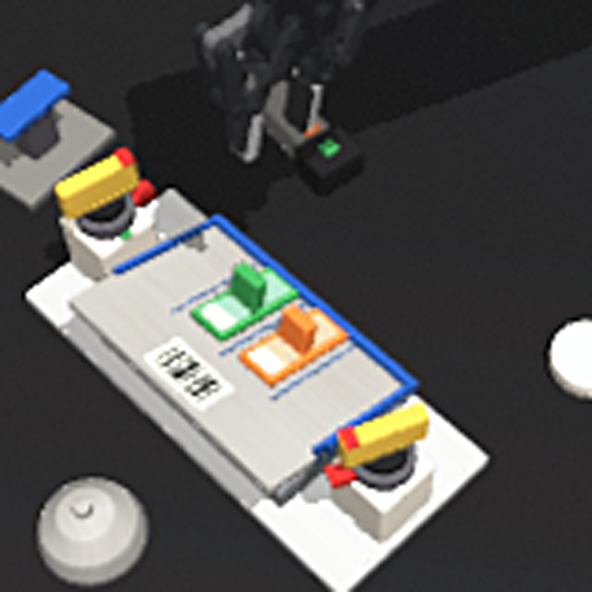

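The picture shows both carriers flat in the middle bays with low ends at the lip, at crop (245,300) and (295,340). Now the left handle.

send_rows(deltas=[[[0.286, 0.406, 0.089, 0.163, 0.113, -0.864, 0], [0.286, 0.406, 0.089, 0.163, 0.113, -0.864, 0], [0.286, 0.406, 0.089, 0.163, 0.113, -0.864, 0], [0.286, 0.406, 0.089, 0.163, 0.113, -0.864, 0], [0.286, 0.406, 0.089, 0.163, 0.113, -0.864, 0], [0.286, 0.406, 0.089, 0.163, 0.113, -0.864, 0], [0.286, 0.406, 0.089, 0.163, 0.113, -0.864, 0], [0.286, 0.406, 0.089, 0.163, 0.113, -0.864, 0], [0.286, 0.406, 0.089, 0.163, 0.113, -0.864, 0], [0.286, 0.406, 0.089, 0.163, 0.113, -0.864, 0], [0.286, 0.406, 0.089, 0.163, 0.113, -0.864, 0], [0.286, 0.406, 0.089, 0.163, 0.113, -0.864, 0], [0.286, 0.406, 0.089, 0.163, 0.113, -0.864, 0], [0.286, 0.406, 0.089, 0.163, 0.113, -0.864, 0], [0.286, 0.406, 0.089, 0.163, 0.113, -0.864, 0], [0.286, 0.406, 0.089, 0.163, 0.113, -0.864, 0], [0, 0, 0, 0, 0, 0, 0], [0, 0, 0, 0, 0, 0, 0], [0, 0, 0, 0, 0, 0, 0]]])

```text
clock: 19.5
eef_pos: [0.6007, 0.0784, 0.2009]
tool_rot: [0.425, 3.11, -0.002]
contact_force: [0.5, 0.0, -0.5]
opening: 0.498
grasp_force: 0.0
```

```bash
python3 - <<'E'
from plan import *
p,R=plan([.600,.0795,.118],down(74.5),4)
E
```

```text
4 rows [0.011, 0.009, 0.829, -0.003, 0.007, -0.003]
```

send_rows(deltas=[[[0.011, 0.009, 0.829, 0, 0, 0, 0], [0.011, 0.009, 0.829, 0, 0, 0, 0], [0.011, 0.009, 0.829, 0, 0, 0, 0], [0.011, 0.009, 0.829, 0, 0, 0, 0], [0, 0, 0, 0, 0, 0, 0], [0, 0, 0, 0, 0, 0, -1], [0, 0, 0, 0, 0, 0, -1], [0, 0, 0, 0, 0, 0, -1], [0, 0, 0, 0, 0, 0, -1], [0, 0, 0, 0, 0, 0, -1], [0, 0, 0, 0, 0, 0, -1], [0, 0, 0, 0, 0, 0, -1]]])

```text
clock: 20.7
eef_pos: [0.601, 0.0794, 0.1202]
tool_rot: [0.422, 3.108, -0.004]
contact_force: [-2.2, -3.6, 5.9]
opening: 0.15
grasp_force: 60.9
```

```bash
python3 - <<'E'
from plan import *
s=r.get_state(); print(s["eef_pos"],s["contact_force"],s["moment"],s["opening"],s["grasp_force"],s["q"])
E
```

```text
[0.60103537 0.07937539 0.12019306] [-2.19388938 -3.55519703  5.92546749] [-0.60764607  0.28595873 -0.00120318] 0.15017360119225548 60.924789905548096 [-0.05443848  0.29424505  1.75969654 -0.00311521  1.08275657 -1.35367791]
```

send_rows(deltas=[[[0, 0, 0, 0, 0, 1, -1], [0, 0, 0, 0, 0, 1, -1], [0, 0, 0, 0, 0, 1, -1], [0, 0, 0, 0, 0, 1, -1], [0, 0, 0, 0, 0, 1, -1], [0, 0, 0, 0, 0, 1, -1], [0, 0, 0, 0, 0, 1, -1], [0, 0, 0, 0, 0, 1, -1], [0, 0, 0, 0, 0, 1, -1], [0, 0, 0, 0, 0, 1, -1], [0, 0, 0, 0, 0, 1, -1], [0, 0, 0, 0, 0, 1, -1], [0, 0, 0, 0, 0, 0, -1], [0, 0, 0, 0, 0, 0, -1]]])

```text
clock: 22.1
eef_pos: [0.6005, 0.0787, 0.1202]
tool_rot: [1.92, 2.481, -0.003]
contact_force: [-4.6, -6.1, 9.1]
opening: 0.153
grasp_force: 61.3
```

```bash
cat > st.py <<'E'
from plan import *
s=r.get_state(); R=Ro.from_rotvec(s["tool_rot"]).as_matrix()
print(s["eef_pos"],s["contact_force"].round(1),s["moment"].round(3),s["opening"],"yaw",np.degrees(np.arctan2(R[1,1],R[0,1])),"tilt",np.degrees(np.arccos(-R[2,2])))
E
python3 st.py
```

```text
[0.60045349 0.07870422 0.12018752] [-4.6 -6.1  9.1] [-1.174  0.843 -0.079] 0.15260861824399338 yaw 14.53575634658183 tilt 0.3044113284924118
```

send_rows(deltas=[[[0, 0, 0, 0, 0, 1, -1], [0, 0, 0, 0, 0, 1, -1], [0, 0, 0, 0, 0, 0.8, -1], [0, 0, 0, 0, 0, 0, -1], [0, 0, 0, 0, 0, 0, -1]]])

```text
clock: 22.6
eef_pos: [0.6003, 0.0787, 0.1202]
tool_rot: [2.207, 2.229, -0.003]
contact_force: [-5.7, -6.5, 8.6]
opening: 0.148
grasp_force: 61.4
```

```bash
python3 st.py
```

```text
[0.60026522 0.07867037 0.12017249] [-5.7 -6.5  8.6] [-1.264  1.035  0.015] 0.1482081054540408 yaw 0.5632987314278618 tilt 0.301907823196311
```

send_rows(deltas=[[[0, 0, 0, 0, 0, 0.8, -1], [0, 0, 0, 0, 0, 0.8, -1], [0, 0, 0, 0, 0, 0, -1], [0, 0, 0, 0, 0, 0, -1]]])

```text
clock: 23.0
eef_pos: [0.6001, 0.0786, 0.1202]
tool_rot: [2.357, 2.07, -0.003]
contact_force: [-7.1, -5.9, 9.0]
opening: 0.152
grasp_force: 61.4
```

```bash
python3 st.py; python3 - <<'E'
from h import *
f=vision.grab_frame("scene"); save(f,"l1",(230,180,300,250),8)
E
```

```text
[0.60014541 0.07863446 0.12016718] [-7.1 -5.9  9. ] [-1.287  1.096  0.009] 0.15194159765357573 yaw -7.436522350178244 tilt 0.29749368670912385
```

View pics/l1.png

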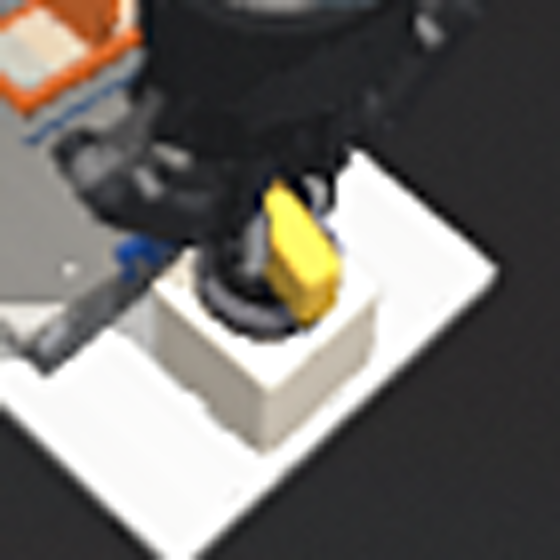

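The picture shows the bar still in the grip and the lug hidden behind the hand. I'll release, retract and check.

send_rows(deltas=[[[0, 0, 0, 0, 0, 0, 0], [0, 0, 0, 0, 0, 0, 0], [0, 0, 0, 0, 0, 0, 0], [0, 0, -1, 0, 0, 0, 0], [0, 0, -1, 0, 0, 0, 0], [0, 0, -1, 0, 0, 0, 0], [0, -0.5, -1, 0, 0, 0, 0], [0, -1, -0.5, 0, 0, 0, 0], [0, -1, 0, 0, 0, 0, 0], [0, -1, 0, 0, 0, 0, 0], [0, -1, 0, 0, 0, 0, 0], [0, -1, 0, 0, 0, 0, 0], [0, -1, 0, 0, 0, 0, 0]]])

```text
clock: 24.35
eef_pos: [0.4376, 0.1017, 0.2303]
tool_rot: [2.359, 2.071, 0.001]
contact_force: [-0.6, 0.1, -0.3]
opening: 0.501
grasp_force: 0.0
```

```bash
cat > lock.py <<'E'
from m import *
from plan import O
def lock():
  for n in("scene","top"):
    f=vision.grab_frame(n);P=pts(f);im=f["pixels"];Q=P.reshape(-1,3);I=im.reshape(-1,3).astype(int)
    H=cv2.cvtColor(im,cv2.COLOR_BGR2HSV).reshape(-1,3)
    for nm,ax in(("L",(.6005,.0795)),("R",(.626,-.2085))):
        near=np.hypot(Q[:,0]-ax[0],Q[:,1]-ax[1])<.045
        t=near&(Q[:,2]>.115)&(Q[:,2]<.13)&(I.max(1)>80)
        red=near&((H[:,0]<6)|(H[:,0]>174))&(H[:,1]>150)&(H[:,2]>80)
        for k,m in(("bar",t),):
            if m.sum()>20: print(n,nm,k,rect(Q[m]),m.sum())
        for k,m in(("patch",red&(Q[:,2]>.105)),("lug",red&(Q[:,2]<.09)&(Q[:,2]>.065))):
            if m.sum()>4:
                c=np.median(Q[m],0); print(n,nm,k,c.round(4),m.sum(),"dir",np.degrees(np.arctan2(c[1]-ax[1],c[0]-ax[0])).round(1))
E
python3 -c "
from lock import *
lock()
f=vision.grab_frame('scene'); save(f,'l2',(220,170,300,250),7)"; python3 st.py
```

```text
scene L bar ([600.8, 80.2], [59.2, 14.7], 82.7) 154
scene L patch [0.5974 0.0568 0.1229] 18 dir -97.8
scene L lug [0.6059 0.0498 0.0812] 26 dir -79.7
scene R bar ([626.5, -208.8], [58.7, 16.3], -3.5) 124
scene R patch [ 0.6017 -0.2053  0.123 ] 16 dir 172.5
scene R lug [ 0.5935 -0.2022  0.0802] 24 dir 169.0
top L bar ([600.2, 79.6], [58.5, 14.1], 82.4) 127
top L patch [0.5989 0.0539 0.1245] 12 dir -93.6
top L lug [0.6038 0.0442 0.0812] 15 dir -84.7
top R bar ([625.2, -209.5], [57.3, 14.5], -5.2) 121
top R patch [ 0.6018 -0.2061  0.1239] 17 dir 174.3
top R lug [ 0.5937 -0.2048  0.0824] 26 dir 173.5
[0.43795619 0.1017739  0.23042081] [ 0.5  0.4 -0.1] [-0.009 -0.032  0.037] 0.5003264932887768 yaw -7.434535954154309 tilt 0.18837192163133865
```

View pics/l2.png

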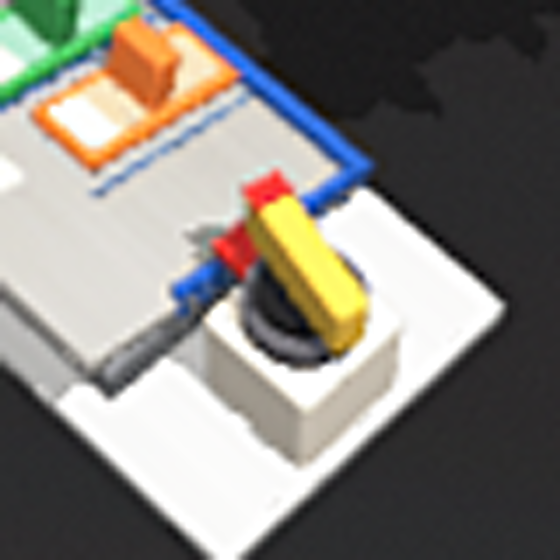

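The picture shows the left lug pointing at the deck, at crop (235,250), and the bar visibly past it. Lug is at -85° and bar at -97.5°, so slip is about 0.22 rad. Now the right handle.

```bash
python3 - <<'E'
from plan import *
p,R=plan([.626,-.209,.20],down(85.7),20)
plan([.626,-.209,.12],R,4,p0=p,R0=R)
E
```

```text
20 rows [-0.809, -0.08, 0.062, 0.001, 0.002, -0.931]
4 rows [0.0, 0.0, 0.8, 0.0, 0.0, 0.0]
```

send_rows(deltas=[[[-0.809, -0.08, 0.062, 0, 0, -0.931, 0], [-0.809, -0.08, 0.062, 0, 0, -0.931, 0], [-0.809, -0.08, 0.062, 0, 0, -0.931, 0], [-0.809, -0.08, 0.062, 0, 0, -0.931, 0], [-0.809, -0.08, 0.062, 0, 0, -0.931, 0], [-0.809, -0.08, 0.062, 0, 0, -0.931, 0], [-0.809, -0.08, 0.062, 0, 0, -0.931, 0], [-0.809, -0.08, 0.062, 0, 0, -0.931, 0], [-0.809, -0.08, 0.062, 0, 0, -0.931, 0], [-0.809, -0.08, 0.062, 0, 0, -0.931, 0], [-0.809, -0.08, 0.062, 0, 0, -0.931, 0], [-0.809, -0.08, 0.062, 0, 0, -0.931, 0], [-0.809, -0.08, 0.062, 0, 0, -0.931, 0], [-0.809, -0.08, 0.062, 0, 0, -0.931, 0], [-0.809, -0.08, 0.062, 0, 0, -0.931, 0], [-0.809, -0.08, 0.062, 0, 0, -0.931, 0], [-0.809, -0.08, 0.062, 0, 0, -0.931, 0], [-0.809, -0.08, 0.062, 0, 0, -0.931, 0], [-0.809, -0.08, 0.062, 0, 0, -0.931, 0], [-0.809, -0.08, 0.062, 0, 0, -0.931, 0]]])

```text
clock: 26.5
eef_pos: [0.6279, -0.2108, 0.1998]
tool_rot: [0.115, 3.137, -0.003]
contact_force: [0.5, -0.7, 0.2]
opening: 0.502
grasp_force: 0.0
```

send_rows(deltas=[[[0, 0, 0, 0, 0, 0, 0], [0, 0, 0, 0, 0, 0, 0], [0, 0, 0, 0, 0, 0, 0], [0, 0, 0, 0, 0, 0, 0]]])

```text
clock: 26.9
eef_pos: [0.6259, -0.2096, 0.2005]
tool_rot: [0.121, 3.137, -0.002]
contact_force: [-0.1, 0.7, -0.1]
opening: 0.501
grasp_force: 0.0
```

```bash
python3 - <<'E'
from plan import *
plan([.626,-.209,.12],down(85.7),4)
E
python3 st.py
```

```text
4 rows [0.001, 0.007, 0.805, -0.004, 0.007, -0.006]
[ 0.62591854 -0.20962569  0.2005394 ] [-0.1  0.7 -0.1] [-0.007 -0.004  0.013] 0.5010541025901861 yaw 85.58595294414074 tilt 0.1555838476924266
```

send_rows(deltas=[[[0, 0, 0.805, 0, 0, 0, 0], [0, 0, 0.805, 0, 0, 0, 0], [0, 0, 0.805, 0, 0, 0, 0], [0, 0, 0.805, 0, 0, 0, 0], [0, 0, 0, 0, 0, 0, 0], [0, 0, 0, 0, 0, 0, -1], [0, 0, 0, 0, 0, 0, -1], [0, 0, 0, 0, 0, 0, -1], [0, 0, 0, 0, 0, 0, -1], [0, 0, 0, 0, 0, 0, -1], [0, 0, 0, 0, 0, 0, -1], [0, 0, 0, 0, 0, 0, -1]]])

```text
clock: 28.1
eef_pos: [0.6274, -0.2098, 0.122]
tool_rot: [0.12, 3.135, -0.003]
contact_force: [-1.6, 3.8, 5.3]
opening: 0.151
grasp_force: 60.6
```

send_rows(deltas=[[[0, 0, 0, 0, 0, 1, -1], [0, 0, 0, 0, 0, 1, -1], [0, 0, 0, 0, 0, 1, -1], [0, 0, 0, 0, 0, 1, -1], [0, 0, 0, 0, 0, 1, -1], [0, 0, 0, 0, 0, 1, -1], [0, 0, 0, 0, 0, 1, -1], [0, 0, 0, 0, 0, 1, -1], [0, 0, 0, 0, 0, 1, -1], [0, 0, 0, 0, 0, 1, -1], [0, 0, 0, 0, 0, 1, -1], [0, 0, 0, 0, 0, 1, -1], [0, 0, 0, 0, 0, 1, -1], [0, 0, 0, 0, 0, 1, -1], [0, 0, 0, 0, 0, 1, -1], [0, 0, 0, 0, 0, 1, -1], [0, 0, 0, 0, 0, 0, -1], [0, 0, 0, 0, 0, 0, -1]]])

```text
clock: 29.9
eef_pos: [0.626, -0.211, 0.122]
tool_rot: [2.107, 2.326, -0.004]
contact_force: [-6.8, 1.0, 8.8]
opening: 0.145
grasp_force: 60.9
```

```bash
python3 st.py
```

```text
[ 0.626043   -0.21104689  0.12197064] [-6.8  1.   8.8] [-0.056  1.386 -0.039] 0.1451752974816508 yaw 5.641600791356303 tilt 0.22194786209646525
```

Yaw is 5.6°, right at home (about 5°). I'll turn 12.5° more, release and back off.

send_rows(deltas=[[[0, 0, 0, 0, 0, 0.9, -1], [0, 0, 0, 0, 0, 0.9, -1], [0, 0, 0, 0, 0, 0.7, -1], [0, 0, 0, 0, 0, 0, -1], [0, 0, 0, 0, 0, 0, 0], [0, 0, 0, 0, 0, 0, 0], [0, 0, 0, 0, 0, 0, 0], [0, 0, -1, 0, 0, 0, 0], [0, 0, -1, 0, 0, 0, 0], [0, 0, -1, 0, 0, 0, 0], [0, -0.5, -1, 0, 0, 0, 0], [0, -1, -0.5, 0, 0, 0, 0], [0, -1, 0, 0, 0, 0, 0], [0, -1, 0, 0, 0, 0, 0], [0, -1, 0, 0, 0, 0, 0], [0, -1, 0, 0, 0, 0, 0], [0, -1, 0, 0, 0, 0, 0]]])

```text
clock: 31.6
eef_pos: [0.4641, -0.1901, 0.232]
tool_rot: [2.348, 2.082, 0.001]
contact_force: [0.1, 0.6, -0.3]
opening: 0.499
grasp_force: 0.0
```

```bash
python3 - <<'E'
from lock import *
from chk import chk
lock(); chk()
for n in("scene","top"):
    f=vision.grab_frame(n);P=pts(f)
    for d in finder.regions_of(n,"scanner")[:1]:
        Q=P[d["region"]];Q=Q[np.isfinite(Q[:,2])&(Q[:,2]>.02)]; print(n,rect(Q),d["score"])
from plan import *
p,R=plan([.434,-.247,.12],down(-1),12)
E
```

```text
scene L bar ([600.6, 79.5], [60.6, 14.3], 82.3) 151
scene L patch [0.5976 0.0568 0.1233] 18 dir -97.3
scene L lug [0.606  0.0497 0.0811] 26 dir -79.5
scene R bar ([626.2, -208.5], [59.7, 14.1], 84.1) 105
scene R patch [ 0.6277 -0.1841  0.1237] 11 dir 86.0
scene R lug [ 0.6244 -0.1774  0.08  ] 34 dir 92.9
top L bar ([600.4, 79.7], [58.6, 14.5], 82.4) 129
top L patch [0.5993 0.0539 0.1232] 12 dir -92.7
top L lug [0.6034 0.0442 0.0814] 15 dir -85.3
top R bar ([626.5, -208.8], [59.0, 15.6], 83.2) 129
top R patch [ 0.6293 -0.1865  0.1235] 17 dir 81.4
top R lug [ 0.6226 -0.1783  0.0829] 28 dir 96.5
ondeck scene or [239.0, 182.0] ([-8.5, 25.1], [80.6, 37.8], 0.6) [0.0003 0.0079 0.0351]
ondeck scene gr [226.0, 173.0] ([-2.4, -10.3], [83.5, 49.6], -0.4) [0.0004 0.0079 0.036 ]
scene gr [413.0, 240.0] ([327.8, 356.9], [123.8, 49.8], 1.7)
scene gr [369.0, 307.0] ([543.9, 395.8], [63.8, 29.5], 19.4)
ondeck top or [274.0, 191.0] ([-6.8, 25.2], [77.9, 35.4], 0.0) [-0.0001  0.0083  0.0378]
ondeck top gr [289.0, 186.0] ([-0.1, -20.6], [78.4, 35.5], -0.3) [0.0004 0.0083 0.037 ]
top gr [123.0, 210.0] ([547.1, 396.0], [63.9, 31.3], 20.3)
top gr [134.0, 286.0] ([331.7, 359.6], [113.7, 58.5], 1.1)
scene ([432.3, -242.2], [162.4, 45.1], 86.1) 0.88
top ([610.1, -65.4], [215.2, 142.6], -84.9) 0.54
12 rows [-0.195, -0.092, 0.374, 0.003, 0.002, -0.098]
```

```bash
python3 - <<'E'
from chk import *
f=vision.grab_frame("scene"); save(f,"d3",(180,110,300,220),5)
chk()
E
```

```text
ondeck scene or [239.0, 182.0] ([-7.1, 26.4], [80.9, 38.5], 4.4) [-0.0009  0.0077  0.0354]
ondeck scene gr [226.0, 173.0] ([-3.8, -11.1], [86.9, 49.5], -0.2) [0.0003 0.0078 0.0354]
scene gr [413.0, 240.0] ([327.7, 356.9], [120.3, 49.9], 1.8)
scene gr [369.0, 307.0] ([543.5, 396.1], [63.7, 29.5], 18.6)
ondeck top or [273.0, 191.0] ([-6.7, 25.2], [77.4, 35.5], 0.2) [-0.0006  0.0086  0.0376]
ondeck top gr [290.0, 187.0] ([0.0, -20.6], [78.5, 34.9], -0.6) [0.0024 0.0086 0.0373]
top gr [123.0, 210.0] ([547.1, 396.1], [64.0, 31.6], 20.1)
top gr [134.0, 286.0] ([331.8, 357.8], [113.6, 55.2], 2.1)
```

View pics/d3.png

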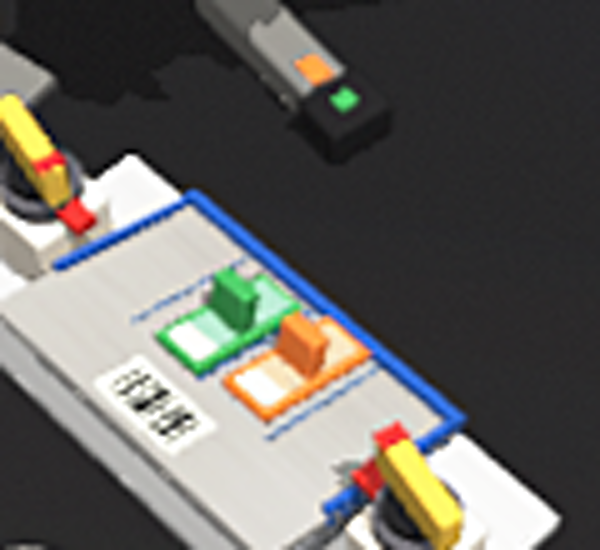

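The picture shows the right lug home with the bar about 11° past it, and the scanner at crop (310,80). The green carrier was knocked about 6 mm up the slope and 6 mm sideways. I'll regrip it and bring it back to the lip.

```bash
python3 - <<'E'
from plan import *
p,R=plan(deckp(0,-.0206,.11),decktool(),8)
plan(deckp(0,-.0206,.036),R,4,p0=p,R0=R)
E
```

```text
8 rows [0.524, 0.445, 0.434, -0.37, 0.041, -0.294]
4 rows [-0.0, 0.0, 0.74, 0.0, 0.0, 0.0]
```

send_rows(deltas=[[[0.524, 0.445, 0.434, -0.37, 0.041, -0.294, 0], [0.524, 0.445, 0.434, -0.37, 0.041, -0.294, 0], [0.524, 0.445, 0.434, -0.37, 0.041, -0.294, 0], [0.524, 0.445, 0.434, -0.37, 0.041, -0.294, 0], [0.524, 0.445, 0.434, -0.37, 0.041, -0.294, 0], [0.524, 0.445, 0.434, -0.37, 0.041, -0.294, 0], [0.524, 0.445, 0.434, -0.37, 0.041, -0.294, 0], [0.524, 0.445, 0.434, -0.37, 0.041, -0.294, 0], [0, 0, 0, 0, 0, 0, 0], [0, 0, 0, 0, 0, 0, -0.2], [0, 0, 0, 0, 0, 0, -0.2], [0, 0, 0, 0, 0, 0, -0.2]]])

```text
clock: 33.35
eef_pos: [0.5662, -0.0887, 0.1574]
tool_rot: [1.995, 2.174, 0.286]
contact_force: [1.1, 0.3, 0.1]
opening: 0.4
grasp_force: 0.0
```

```bash
python3 - <<'E'
from plan import *
M=np.stack([DX,DY,DZ],1); s=r.get_state(); print(((s["eef_pos"]-O)@M).round(4))
plan(deckp(0,-.0206,.037),decktool(),4)
E
```

```text
[-1.000e-04 -2.130e-02  1.107e-01]
4 rows [0.008, 0.001, 0.737, 0.001, 0.003, -0.004]
```

send_rows(deltas=[[[0.01, 0, 0.737, 0, 0, 0, -0.2], [0.01, 0, 0.737, 0, 0, 0, -0.2], [0.01, 0, 0.737, 0, 0, 0, -0.2], [0.01, 0, 0.737, 0, 0, 0, -0.2], [0, 0, 0, 0, 0, 0, -0.2], [0, 0, 0, 0, 0, 0, -1], [0, 0, 0, 0, 0, 0, -1], [0, 0, 0, 0, 0, 0, -1], [0, 0, 0, 0, 0, 0, -1], [0, 0, -0.04, 0, 0, 0, -1], [-0.1, -0.16, 0, 0, 0, 0, -1], [-0.1, -0.14, 0, 0, 0, 0, -1], [0, 0, 0.04, 0, 0, 0, -1], [0, 0, 0, 0, 0, 0, -1], [0, 0, 0, 0, 0, 0, -0.2], [0, 0, 0, 0, 0, 0, -0.2], [0, 0, 0, 0, 0, 0, -0.2], [0, 0, -0.7, 0, 0, 0, -0.2], [0, 0, -1, 0, 0, 0, -0.2], [0, 0, -1, 0, 0, 0, -0.2]]])

```text
clock: 35.35
eef_pos: [0.5601, -0.0923, 0.1487]
tool_rot: [1.996, 2.176, 0.285]
contact_force: [0.4, -0.6, 0.1]
opening: 0.399
grasp_force: 0.0
```

send_rows(deltas=[[[0, 0, -1, 0, 0, 0, 0], [0, 0, -1, 0, 0, 0, 0], [0, 0, -1, 0, 0, 0, 0], [0, -1, 0, 0, 0, 0, 0], [0, -1, 0, 0, 0, 0, 0], [0, -1, 0, 0, 0, 0, 0], [0, 0, 0, 0, 0, 0, 0]]])

```text
clock: 36.05
eef_pos: [0.4667, -0.0999, 0.1999]
tool_rot: [1.998, 2.176, 0.285]
contact_force: [0.5, -0.4, 0.2]
opening: 0.502
grasp_force: 0.0
```

```bash
python3 - <<'E'
from chk import *
chk()
p,R=plan([.434,-.247,.12],down(-1),12)
E
```

```text
ondeck scene or [239.0, 182.0] ([-7.0, 26.5], [80.3, 38.8], 4.0) [-0.0007  0.0075  0.0359]
ondeck scene gr [227.0, 171.0] ([-6.5, -27.4], [79.0, 45.4], 4.3) [-0.0005  0.0077  0.0361]
scene gr [413.0, 240.0] ([327.4, 356.8], [121.1, 49.8], 1.8)
scene gr [369.0, 307.0] ([543.8, 395.8], [65.3, 29.6], 19.2)
ondeck top or [273.0, 191.0] ([-7.1, 25.2], [78.3, 35.5], 0.1) [-0.0001  0.0079  0.0371]
ondeck top gr [291.0, 189.0] ([-6.9, -25.1], [77.3, 35.5], -0.0) [0.002  0.0086 0.0373]
top gr [123.0, 210.0] ([546.7, 396.5], [63.2, 31.5], 21.3)
top gr [134.0, 286.0] ([331.9, 359.5], [113.7, 57.6], 1.7)
12 rows [-0.485, -0.174, 0.251, 0.25, -0.013, 0.098]
```

Both are back against the lip. Now the scanner.

send_rows(deltas=[[[-0.485, -0.174, 0.251, 0.25, -0.013, 0.098, 0.5], [-0.485, -0.174, 0.251, 0.25, -0.013, 0.098, 0.5], [-0.485, -0.174, 0.251, 0.25, -0.013, 0.098, 0.5], [-0.485, -0.174, 0.251, 0.25, -0.013, 0.098, 0.5], [-0.485, -0.174, 0.251, 0.25, -0.013, 0.098, 0.5], [-0.485, -0.174, 0.251, 0.25, -0.013, 0.098, 0.5], [-0.485, -0.174, 0.251, 0.25, -0.013, 0.098, 0.5], [-0.485, -0.174, 0.251, 0.25, -0.013, 0.098, 0.5], [-0.485, -0.174, 0.251, 0.25, -0.013, 0.098, 0.5], [-0.485, -0.174, 0.251, 0.25, -0.013, 0.098, 0.5], [-0.485, -0.174, 0.251, 0.25, -0.013, 0.098, 0.5], [-0.485, -0.174, 0.251, 0.25, -0.013, 0.098, 0.5], [0, 0, 0, 0, 0, 0, 0.5], [0, 0, 0, 0, 0, 0, 0.5], [0, 0, 0, 0, 0, 0, 0.5]]])

```text
clock: 37.65
eef_pos: [0.4342, -0.2468, 0.1201]
tool_rot: [2.239, 2.203, -0.0]
contact_force: [0.2, -0.0, 0.0]
opening: 0.746
grasp_force: 0.0
```

```bash
python3 - <<'E'
from plan import *
plan([.4335,-.247,.027],down(-1.5),5)
E
```

```text
5 rows [-0.002, -0.006, 0.745, -0.0, 0.001, 0.023]
```

send_rows(deltas=[[[0, -0.006, 0.745, 0, 0, 0.023, 0.5], [0, -0.006, 0.745, 0, 0, 0.023, 0.5], [0, -0.006, 0.745, 0, 0, 0.023, 0.5], [0, -0.006, 0.745, 0, 0, 0.023, 0.5], [0, -0.006, 0.745, 0, 0, 0.023, 0.5], [0, 0, 0, 0, 0, 0, -1], [0, 0, 0, 0, 0, 0, -1], [0, 0, 0, 0, 0, 0, -1], [0, 0, 0, 0, 0, 0, -1], [0, 0, 0, 0, 0, 0, -1], [0, 0, 0, 0, 0, 0, -1], [0, 0, -0.6, 0, 0, 0, -1], [0, 0, -1, 0, 0, 0, -1], [0, 0, -1, 0, 0, 0, -1], [0, 0, -1, 0, 0, 0, -1], [0, 0, -1, 0, 0, 0, -1], [0, 0, -1, 0, 0, 0, -1], [0, 0, -1, 0, 0, 0, -1], [0, 0, 0, 0, 0, 0, -1], [0, 0, 0, 0, 0, 0, -1]]])

```text
clock: 39.65
eef_pos: [0.4331, -0.2469, 0.1912]
tool_rot: [-2.251, -2.192, 0.001]
contact_force: [-0.0, 0.0, -2.1]
opening: 0.39
grasp_force: 60.2
```

```bash
python3 st.py; python3 - <<'E'
from m import *
from plan import *
for n in("scene","top"):
    f=vision.grab_frame(n);P=pts(f);Q=P.reshape(-1,3)
    # head: dark points/ scanner LED marks
    for lo,hi,nm in(((45,60,40),(80,255,255),"gr"),((5,80,80),(18,255,255),"or")):
        for c,q in comps(n,lo,hi,6,f):
            m=q.mean(0)
            if abs(m[0]-.433)<.05 and -.33<m[1]<-.1: print(n,nm,c,m.round(4),len(q))
    for d in finder.regions_of(n,"scanner")[:1]: q=P[d["region"]]; q=q[np.isfinite(q[:,2])&(q[:,2]>.1)&(q[:,2]<.21)]; print(n,d["score"],rect(q),np.percentile(q[:,2],[2,98]))
# scanner x=+90deg from tool y(-1.5)+... eye target
sx=DX; tz=-DZ; ty=np.cross(tz,-sx)  # check below
ty=-DY; R=Ro.from_matrix(np.stack([np.cross(ty,tz),ty,tz],1)); print(R.as_matrix().round(2))
tgt=deckp(.068-.065,0,.06+.027)
# stage high then go
p,Rr=plan(tgt+.06*DZ,R,20); plan(tgt,R,3,p0=p,R0=Rr)
E
```

```text
[ 0.43313948 -0.24685154  0.1911871 ] [-0.   0.  -2.1] [ 0.011 -0.017 -0.035] 0.3896463968407499 yaw -1.5261780656612716 tilt 0.0323643422310838
scene gr [247.0, 88.0] [ 0.4347 -0.1829  0.1938] 29
scene or [240.0, 81.0] [ 0.4339 -0.2124  0.1942] 40
scene 0.81 ([435.9, -214.3], [106.9, 45.3], 88.3) [0.16971547 0.19586646]
top gr [339.0, 240.0] [ 0.4352 -0.1826  0.1946] 40
top or [352.0, 240.0] [ 0.4343 -0.2105  0.202 ] 59
top 0.73 ([433.9, -197.3], [71.4, 44.9], 88.2) [0.17622786 0.19709229]
[[ 0.96  0.09  0.26]
 [ 0.08 -1.    0.02]
 [ 0.26  0.   -0.97]]
20 rows [0.473, -0.05, 0.051, -0.111, 0.123, 0.829]
3 rows [0.0, 0.0, 0.8, 0.0, 0.0, 0.0]
```

send_rows(deltas=[[[0.473, -0.05, 0.051, -0.111, 0.123, 0.829, -1], [0.473, -0.05, 0.051, -0.111, 0.123, 0.829, -1], [0.473, -0.05, 0.051, -0.111, 0.123, 0.829, -1], [0.473, -0.05, 0.051, -0.111, 0.123, 0.829, -1], [0.473, -0.05, 0.051, -0.111, 0.123, 0.829, -1], [0.473, -0.05, 0.051, -0.111, 0.123, 0.829, -1], [0.473, -0.05, 0.051, -0.111, 0.123, 0.829, -1], [0.473, -0.05, 0.051, -0.111, 0.123, 0.829, -1], [0.473, -0.05, 0.051, -0.111, 0.123, 0.829, -1], [0.473, -0.05, 0.051, -0.111, 0.123, 0.829, -1], [0.473, -0.05, 0.051, -0.111, 0.123, 0.829, -1], [0.473, -0.05, 0.051, -0.111, 0.123, 0.829, -1], [0.473, -0.05, 0.051, -0.111, 0.123, 0.829, -1], [0.473, -0.05, 0.051, -0.111, 0.123, 0.829, -1], [0.473, -0.05, 0.051, -0.111, 0.123, 0.829, -1], [0.473, -0.05, 0.051, -0.111, 0.123, 0.829, -1], [0.473, -0.05, 0.051, -0.111, 0.123, 0.829, -1], [0.473, -0.05, 0.051, -0.111, 0.123, 0.829, -1], [0.473, -0.05, 0.051, -0.111, 0.123, 0.829, -1], [0.473, -0.05, 0.051, -0.111, 0.123, 0.829, -1]]])

```text
clock: 41.85
eef_pos: [0.5584, -0.068, 0.1936]
tool_rot: [-3.101, -0.132, -0.408]
contact_force: [0.1, -0.0, -1.9]
opening: 0.387
grasp_force: 60.0
```

send_rows(deltas=[[[0, 0, 0, 0, 0, 0, -1], [0, 0, 0, 0, 0, 0, -1], [0, 0, 0, 0, 0, 0, -1]]])

```text
clock: 42.15
eef_pos: [0.558, -0.0685, 0.1943]
tool_rot: [-3.101, -0.138, -0.409]
contact_force: [0.7, -0.0, -1.5]
opening: 0.385
grasp_force: 60.1
```

```bash
python3 st.py; python3 - <<'E'
from chk import *
tz=-DZ; ty=-DY; R=Ro.from_matrix(np.stack([np.cross(ty,tz),ty,tz],1))
tgt=deckp(.068-.065,0,.06+.027); plan(tgt,R,4)
f=vision.grab_frame("scene")
for c,q in comps("scene",(45,60,40),(80,255,255),6,f):
    d=(q-O)@M; m=d.mean(0)
    if abs(m[0])<.12 and abs(m[1])<.1: print(c,len(q),m.round(4))
s=r.get_state(); print(((s["eef_pos"]-O)@M).round(4))
for n in("scene","top"):
    f=vision.grab_frame(n);P=pts(f)
    for d in finder.place_of(n,"label")[:1]: u,v=(np.array(d["xy"])*[512,384]).astype(int); print(n,d["score"],((P[v,u]-O)@M).round(4))
E
```

```text
[ 0.55796382 -0.06850603  0.19430619] [ 0.7 -0.  -1.5] [-0.07   0.214  0.003] 0.3854982757684712 yaw -84.91834491972537 tilt 15.035121624158604
4 rows [-0.002, -0.005, 0.61, 0.003, -0.002, 0.005]
[217.0, 146.0] 33 [ 6.640e-02 -1.000e-04  1.514e-01]
[227.0, 171.0] 218 [-0.0042 -0.019   0.0137]
[ 0.0034 -0.0005  0.1482]
scene 0.88 [ 0.0657 -0.009   0.0008]
top 0.94 [0.0711 0.0152 0.153 ]
```

The window is centred over the label to within 2 mm. I'll lower it and hold.

send_rows(deltas=[[[0, 0, 0.61, 0, 0, 0, -1], [0, 0, 0.61, 0, 0, 0, -1], [0, 0, 0.61, 0, 0, 0, -1], [0, 0, 0.61, 0, 0, 0, -1]]])

```text
clock: 42.8
eef_pos: [0.5747, -0.0673, 0.1358]
tool_rot: [-3.102, -0.137, -0.412]
contact_force: [-0.2, 0.6, -1.6]
opening: 0.385
grasp_force: 60.1
```

send_rows(deltas=[[[0, 0, 0, 0, 0, 0, -1], [0, 0, 0, 0, 0, 0, -1], [0, 0, 0, 0, 0, 0, -1], [0, 0, 0, 0, 0, 0, -1], [0, 0, 0, 0, 0, 0, -1], [0, 0, 0, 0, 0, 0, -1], [0, 0, 0, 0, 0, 0, -1], [0, 0, 0, 0, 0, 0, -1], [0, 0, 0, 0, 0, 0, -1], [0, 0, 0, 0, 0, 0, -1], [0, 0, 0, 0, 0, 0, -1], [0, 0, 0, 0, 0, 0, -1], [0, 0, 0, 0, 0, 0, -1], [0, 0, 0, 0, 0, 0, -1], [0, 0, 0, 0, 0, 0, -1], [0, 0, 0, 0, 0, 0, -1], [0, 0, 0, 0, 0, 0, -1], [0, 0, 0, 0, 0, 0, -1], [0, 0, 0, 0, 0, 0, -1], [0, 0, 0, 0, 0, 0, -1]]])

```text
clock: 44.8
eef_pos: [0.5745, -0.0672, 0.1362]
tool_rot: [-3.102, -0.137, -0.412]
contact_force: [0.5, 0.3, -1.6]
opening: 0.386
grasp_force: 60.1
```

```bash
python3 st.py; python3 - <<'E'
from chk import *
f=vision.grab_frame("scene")
for c,q in comps("scene",(45,60,40),(80,255,255),6,f):
    m=((q-O)@M).mean(0)
    if abs(m[0])<.12 and abs(m[1])<.1: print(c,len(q),m.round(4))
save(f,"scan",(160,80,320,240),3.7)
E
```

```text
[ 0.5745321  -0.0671549   0.13620639] [ 0.5  0.3 -1.6] [-0.038  0.252 -0.001] 0.3860907958802597 yaw -84.96163041338266 tilt 15.126410251212288
[214.0, 166.0] 33 [ 0.0673 -0.0003  0.0909]
[229.0, 175.0] 89 [-0.0053 -0.0094  0.0065]
```

View pics/scan.png

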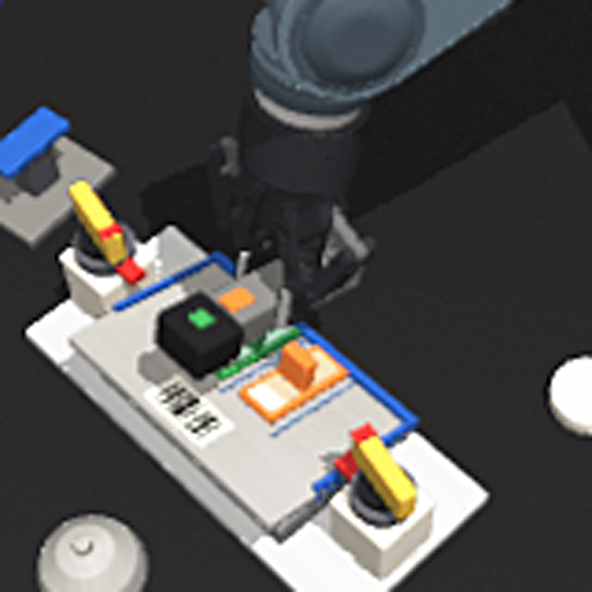

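The picture shows the scanner head at crop (200,335) hovering over the label at (187,410). The hold is complete, so I'll go to the stand.

```bash
python3 - <<'E'
from plan import *
s=r.get_state(); p0=np.array(s["eef_pos"])+.09*DZ; R0=Ro.from_rotvec(s["tool_rot"])
plan(p0,R0,4)
p,R=plan([.607,-.354,.17],down(-77.2),14,p0=p0,R0=R0)
E
```

```text
4 rows [0.002, 0.001, -0.9, 0.0, 0.0, 0.0]
14 rows [0.013, 0.828, 0.159, 0.016, -0.216, -0.11]
```

send_rows(deltas=[[[0, 0, -0.9, 0, 0, 0, -1], [0, 0, -0.9, 0, 0, 0, -1], [0, 0, -0.9, 0, 0, 0, -1], [0, 0, -0.9, 0, 0, 0, -1], [0.013, 0.828, 0.159, 0.016, -0.216, -0.11, -1], [0.013, 0.828, 0.159, 0.016, -0.216, -0.11, -1], [0.013, 0.828, 0.159, 0.016, -0.216, -0.11, -1], [0.013, 0.828, 0.159, 0.016, -0.216, -0.11, -1], [0.013, 0.828, 0.159, 0.016, -0.216, -0.11, -1], [0.013, 0.828, 0.159, 0.016, -0.216, -0.11, -1], [0.013, 0.828, 0.159, 0.016, -0.216, -0.11, -1], [0.013, 0.828, 0.159, 0.016, -0.216, -0.11, -1], [0.013, 0.828, 0.159, 0.016, -0.216, -0.11, -1], [0.013, 0.828, 0.159, 0.016, -0.216, -0.11, -1], [0.013, 0.828, 0.159, 0.016, -0.216, -0.11, -1], [0.013, 0.828, 0.159, 0.016, -0.216, -0.11, -1], [0.013, 0.828, 0.159, 0.016, -0.216, -0.11, -1], [0.013, 0.828, 0.159, 0.016, -0.216, -0.11, -1], [0, 0, 0, 0, 0, 0, -1], [0, 0, 0, 0, 0, 0, -1]]])

```text
clock: 46.85
eef_pos: [0.6067, -0.3538, 0.1694]
tool_rot: [-3.121, -0.349, 0.001]
contact_force: [0.3, 1.1, -1.7]
opening: 0.385
grasp_force: 60.1
```

send_rows(deltas=[[[0, 0, 0, 0, 0, 0, -1], [0, 0, 0, 0, 0, 0, -1]]])

```text
clock: 47.05
eef_pos: [0.6068, -0.3531, 0.1702]
tool_rot: [3.122, 0.351, -0.0]
contact_force: [0.0, 0.0, -1.3]
opening: 0.384
grasp_force: 60.1
```

```bash
python3 st.py; python3 - <<'E'
from m import *
from plan import *
plan([.607,-.354,.0895],down(-77.2),4)
for n in("scene","top"):
    f=vision.grab_frame(n)
    for c,q in comps(n,(45,60,40),(80,255,255),6,f)+comps(n,(5,80,80),(18,255,255),6,f):
        m=q.mean(0)
        if abs(m[0]-.65)<.1 and -.45<m[1]<-.28: print(n,c,len(q),m.round(4),np.median(q[:,2]))
E
```

```text
[ 0.60682712 -0.35310238  0.17018047] [ 0.   0.  -1.3] [-0.013 -0.048  0.019] 0.38429304855884877 yaw -77.1649616029812 tilt 0.016142491064636298
4 rows [-0.0, 0.009, 0.807, 0.0, 0.001, 0.002]
scene [141.0, 70.0] 8 [ 0.612  -0.4234  0.1896] 0.2209387871230799
scene [140.0, 102.0] 28 [ 0.6685 -0.3382  0.1735] 0.17365931777089147
scene [149.0, 95.0] 42 [ 0.6389 -0.3449  0.1734] 0.17330362973674832
top [394.0, 145.0] 35 [ 0.6693 -0.3406  0.1751] 0.17508451610545267
top [396.0, 156.0] 41 [ 0.6367 -0.3378  0.1919] 0.17534346140508325
```

send_rows(deltas=[[[0, 0.02, 0.8, 0, 0, 0, -1], [0, 0.02, 0.8, 0, 0, 0, -1], [0, 0, 0.8, 0, 0, 0, -1], [0, 0, 0.8, 0, 0, 0, -1], [0, 0, 0.04, 0, 0, 0, -1], [0, 0, 0, 0, 0, 0, -1], [0, 0, 0, 0, 0, 0, -1]]])

```text
clock: 47.85
eef_pos: [0.6073, -0.3548, 0.0896]
tool_rot: [3.121, 0.35, 0.0]
contact_force: [-0.2, -0.4, -1.8]
opening: 0.388
grasp_force: 61.4
```

```bash
python3 st.py
```

```text
[ 0.60725615 -0.35483399  0.08964391] [-0.2 -0.4 -1.8] [ 0.006  0.039 -0.024] 0.3884159333213693 yaw -77.19193367196574 tilt 0.03452049308716732
```

send_rows(deltas=[[[0, 0, 0.06, 0, 0, 0, -1], [0, 0, 0, 0, 0, 0, -1], [0, 0, 0, 0, 0, 0, -1]]])

```text
clock: 48.15
eef_pos: [0.607, -0.3549, 0.0876]
tool_rot: [3.122, 0.35, -0.001]
contact_force: [0.1, -0.2, -0.9]
opening: 0.387
grasp_force: 61.4
```

send_rows(deltas=[[[0, 0, 0.03, 0, 0, 0, -1], [0, 0, 0, 0, 0, 0, -1], [0, 0, 0, 0, 0, 0, -1]]])

```text
clock: 48.45
eef_pos: [0.6072, -0.355, 0.0871]
tool_rot: [3.122, 0.35, -0.0]
contact_force: [-1.3, -0.2, 1.2]
opening: 0.384
grasp_force: 61.6
```

Contact is felt. I'll release and lift straight up.

send_rows(deltas=[[[0, 0, 0, 0, 0, 0, 0.1], [0, 0, 0, 0, 0, 0, 0.3], [0, 0, 0, 0, 0, 0, 0.5], [0, 0, 0, 0, 0, 0, 0.5], [0, 0, 0, 0, 0, 0, 0.5], [0, 0, -0.3, 0, 0, 0, 0.5], [0, 0, -0.6, 0, 0, 0, 0.5], [0, 0, -1, 0, 0, 0, 0.5], [0, 0, -1, 0, 0, 0, 0.5], [0, 0, -1, 0, 0, 0, 0.5], [0, 0, -1, 0, 0, 0, 0.5], [0, 0, -1, 0, 0, 0, 0.5], [-1, 0, -0.5, 0, 0, 0, 0.5], [-1, 0, 0, 0, 0, 0, 0.5], [-1, 0, 0, 0, 0, 0, 0.5], [-1, 0, 0, 0, 0, 0, 0.5], [-1, 0, 0, 0, 0, 0, 0.5], [-1, 0, 0, 0, 0, 0, 0.5], [-1, 0, 0, 0, 0, 0, 0.5], [0, 0, 0, 0, 0, 0, 0.5]]])

```text
clock: 50.45
eef_pos: [0.4347, -0.3944, 0.2485]
tool_rot: [3.121, 0.346, 0.0]
contact_force: [0.2, 0.8, -0.5]
opening: 0.75
grasp_force: 0.0
```

```bash
python3 st.py; python3 - <<'E'
from chk import *
from lock import lock
chk(); lock()
for n in("scene","top"):
    f=vision.grab_frame(n);P=pts(f).reshape(-1,3)
    g=(abs(P[:,0]-.612)<.11)&(abs(P[:,1]+.354)<.05)&(P[:,2]>.082)&(P[:,2]<.1)
    q=P[g]; A=np.c_[q[:,:2],np.ones(len(q))]; k=np.linalg.lstsq(A,q[:,2],rcond=None)[0]
    print(n,rect(q),np.median(q[:,2]),"slope",k[:2].round(3),len(q))
    if n=="scene": save(f,"end",(110,70,310,250),3.3)
E
```

```text
[ 0.43470862 -0.39444742  0.24845375] [ 0.2  0.8 -0.5] [-0.002 -0.033 -0.014] 0.7501854473310802 yaw -77.35401539434217 tilt 0.11304415187536954
ondeck scene or [239.0, 182.0] ([-7.1, 26.6], [80.7, 39.8], 5.5) [-0.0004  0.0075  0.0361]
ondeck scene gr [227.0, 171.0] ([-6.2, -24.7], [79.3, 44.4], 8.5) [-0.0005  0.0076  0.0351]
scene gr [413.0, 240.0] ([327.3, 356.8], [121.6, 49.9], 1.7)
scene gr [369.0, 307.0] ([543.6, 395.8], [63.8, 29.7], 19.8)
ondeck top or [273.0, 191.0] ([-6.8, 25.2], [77.6, 35.4], 0.1) [0.0001 0.0082 0.0378]
ondeck top gr [291.0, 189.0] ([-7.0, -25.3], [77.6, 35.4], -0.4) [0.0018 0.0084 0.0371]
top gr [123.0, 210.0] ([546.5, 396.5], [64.0, 32.3], 19.6)
top gr [134.0, 286.0] ([331.8, 359.3], [113.4, 57.8], 1.9)
scene L bar ([600.9, 79.5], [60.4, 15.1], 80.9) 151
scene L patch [0.5978 0.0571 0.1235] 18 dir -96.8
scene L lug [0.606  0.0496 0.0809] 26 dir -79.6
scene R bar ([626.1, -207.8], [59.1, 15.4], 83.3) 111
scene R patch [ 0.628  -0.1841  0.1226] 11 dir 85.4
scene R lug [ 0.6244 -0.1765  0.0801] 34 dir 92.8
top L bar ([600.2, 79.7], [58.5, 14.1], 82.4) 128
top L patch [0.5995 0.0539 0.1233] 12 dir -92.3
top L lug [0.6036 0.0442 0.0814] 15 dir -85.0
top R bar ([625.8, -208.4], [59.0, 14.7], 84.4) 128
top R patch [ 0.6294 -0.1865  0.1237] 17 dir 81.1
top R lug [ 0.6224 -0.1787  0.0823] 29 dir 96.9
scene ([612.1, -351.9], [158.2, 48.0], 11.4) 0.08939350043387242 slope [ 0.01  -0.052] 599
top ([610.5, -351.8], [159.8, 45.7], 11.2) 0.09090541659300067 slope [ 0.013 -0.045] 805
```

View pics/end.png

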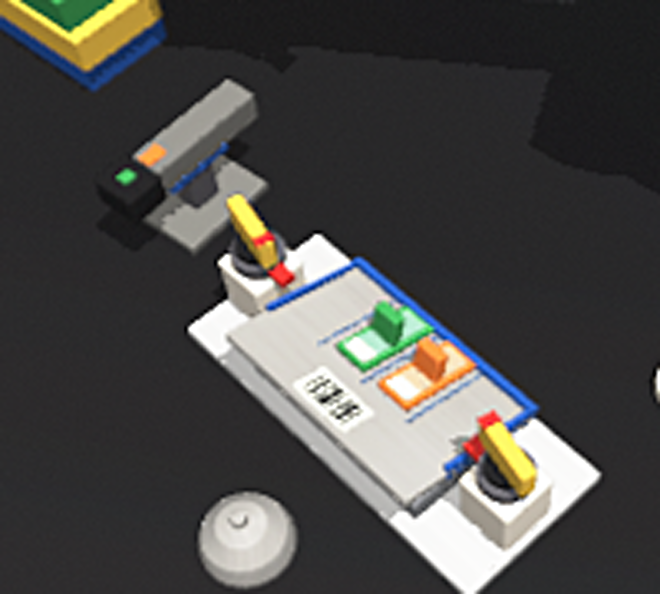

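The picture shows the scanner level on the stand at crop (185,145), both carriers at the lip, and both lugs home with the bars slightly past them. Handing in.

```bash
python3 -c "
from cell import r
print(r.hand_in())"
```

```text
the job is handed in; nothing more can be done
None
```

I handed the job in; no verdict came back, but by my last camera check the orange and middle-sized green carriers lie flat at the lip, both collars are home with the handles slipped about 0.2 rad, the label was scanned for 2 s, and the scanner rests level on its pad.

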